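# Step a spacer along a tool rack to set equal divider gaps

## Task

Set the two sliding dividers of the tool rack to equal gaps with the hooked spacer held in the gripper. Hook it over the divider next to the end stop, draw that divider along until the spacer's thick leg just presses against the end stop, and pause there; then step the spacer over to the second divider and draw it up in the same way until the thick leg just presses against the first divider, without shifting that one. Work gently, move the dividers only with the spacer, and at the end stand the spacer upright on the table beside the rack, leaving the other things where they are.

Things in the scene. Friction and masses are not known exactly. Their poses are not given: they have to be found in the camera images.
- rack: Low aluminium rail, 78 x 210 mm and 14 mm high, screwed down flat on the table (it does not move). Origin: centre of its underside. Its y axis runs along the rail towards the wooden end stop; the dividers slide along y; z is up.
- end_stop: Fixed wooden block across the rail at its +y end, 64 mm wide, 18 mm thick along the rail, top 50 mm above the table. Origin: centre of its underside, on the rail, 14 mm above the table; axes as the rack's. Its face towards the dividers is at y = +80 mm in the rack's frame, 9 mm from its own origin.
- divider_1: Wooden plate next to the end stop, 64 mm wide, 12 mm thick along the rail up to 38 mm above the table, then tapering to a 3 mm crest at 56 mm. Origin: centre of its foot, 14 mm above the table; axes as the rack's. Slides along the rack's y only, takes about 3.5 N, stays where left. Starts 35 to 55 mm clear of the end stop; set, the gap is 25 mm and its origin at y = +49 mm in the rack's frame.
- divider_2: The same plate as divider_1, farther from the end stop (-y side); same origin, axes and sliding force. Set, its clear gap to divider_1 is 25 mm too, the two origins 37 mm apart.
- spacer: Loose 0.15 kg aluminium U, open below, 44 (x) x 45 (y) mm; origin: centre of underside. Along y: thin leg -22.5 to -14.5, slot to +5.5, thick leg to +22.5 mm; legs 34 mm high, bridge to 46. On it a wooden handle bar, 100 (x) x 24 (y) mm, z 47 to 82, fixed up to 7 mm off centre in y, differently each time. Slot straddles a divider, thick leg towards the end stop; both legs touching = 25 mm gap.
- thread_white: Reel of white thread, 38 mm across, 50 mm high, standing; bystander. Origin: centre of its underside.
- wax_block: Yellow wax block 34 x 52 x 22 mm; bystander. Origin: centre of its underside.
- bottle_3: Small brown dropper bottle, 33 mm across, 102 mm high, standing; bystander. Origin: centre of its underside.

How it is judged:
On the way, in this order (a step that is already met when the one before it is completed fails the run):
1. divider 1 is drawn up and the spacer presses on the end stop, gap 25 mm (contact force between spacer and end_stop above 1 N and y of divider_1 in the frame of rack between 0.0475 and 0.0505 m), for 0.2 s.
2. divider 2 is drawn up and the spacer presses on divider 1, gap 25 mm (contact force between spacer and divider_1 above 1 N and distance between divider_1 and divider_2 between 0.0355 and 0.0385 m and y of divider_1 in the frame of rack between 0.0475 and 0.0505 m), for 0.2 s.
At the end, for the whole second after the job is handed in: Both clear gaps (end stop to divider 1, divider 1 to divider 2) are 25 mm within 1.5 mm, and the spacer stands upright on the table (within 0.06 rad), at rest, not touching the rack or its dividers (y of divider_1 in the frame of rack between 0.0475 and 0.0505 m and distance between divider_1 and divider_2 between 0.0355 and 0.0385 m and height (world z) of spacer between -0.005 and 0.005 m and angle between spacer's own z axis and vertical below 0.06 rad and linear speed of spacer below 0.01 m/s and contact force between spacer and rack below 0.1 N).
It fails at once if the spacer is pressed on the end stop or a divider with more than 22 N (contact force between spacer and end_stop above 22 N or contact force between spacer and divider_1 above 22 N or contact force between spacer and divider_2 above 22 N).
It fails at once if the gripper or arm pushes a divider directly (over 2 N) (contact force between any of the fingers, the arm and divider_1 above 2 N or contact force between any of the fingers, the arm and divider_2 above 2 N).
It fails at once if a bystander is moved more than 20 mm (distance of any of thread_white, wax_block, bottle_3 from where it was at the start of the episode above 0.02 m).
It also fails if it takes over 67 s, if anything falls off the work surface, if the arm or the gripper's body presses on something with over 40 N, if the wrist force passes 120 N, or if a joint passes its speed limit or range.

## Robot

A 6-joint arm with a two-finger parallel gripper is mounted at the origin on the work surface; the furniture and walls round the work are solid. World frame = base frame: x ahead of the robot, y to its left, z up, the work surface at z = 0. Lengths are in m, angles in rad, forces in N, time in s.
With the tool pointing down it reaches from about 0.4 to 0.825 m from the base axis. Payload 7 kg.
Tool frame: the origin (TCP) lies at the centre of the arm's flange, where the gripper is bolted on; the fingertips stand 178 mm ahead of it and the grasp point (between the pads) lies 159 mm ahead of it; x points along the fingers, z is the direction in which the jaws open and shut, and the axes are right-handed (so a half turn about x gives the same grasp; the last joint's range is limited). The gripper opens to 88 mm and grips with 3 to 60 N. Pads are 19 mm wide; open, the fingers measure 130 mm over their backs; the gripper's body (78 mm by 193 mm) begins 47 mm behind the grasp point.
Start: joints at [1.476, 0.359, 0.012, 0, -1.224, -0.288], TCP at [0.252, 0.626, 0.405] pointing down, gripper open.
Joint ranges: [-3.07, 3.07], [-1.43, 2.12], [-1.02, 1.25], [-3.03, 1.67], [-3.05, -0], [-3.03, 3.03]. Speed limits (rad/s): [2.39, 2.39, 3.01, 3.14, 3.14, 3.14].

## Interface

Orientations are given as [roll, pitch, yaw] about the fixed x, y, z axes, in that order (R = Rz(yaw) Ry(pitch) Rx(roll)).
In Python, from station import telemetry, optics, job_done, finder gives the robot as it stands.
- The arm moves only by the tool play_rows, never from a script. Its argument "steps" is a list of rows, each an object of numbers: "gripper": the opening, from 0 (shut) to 1 (fully open); "tx", "ty", "tz": the shift along the tool's x, y, z in units of 25 mm (1.0 is 25 mm); "ax", "ay", "az": the turn, a rotation vector about the tool's x, y, z in units of 6 degrees (1.0 is 6 degrees). In form: [{"gripper": .., "tx": .., "ty": .., "tz": .., "ax": .., "ay": .., "az": ..}, ...]. A call has 1 to 20 rows; each row shifts and turns the commanded pose from where the row before left it, along the tool's axes as they then stand; what a row does not reach is not made up. A row lasts 1/12 s, in which the tool goes at most 41.7 mm and 7.16 degrees, less where a joint would pass 70% of its speed; a pose out of reach is approached as far as the arm can. A call is refused whole if a number of a shift passes 1 or a number of a turn 1, either way. A call with a gripper value outside its range is refused whole. The fingers move at their own pace and stop on an object; "newtons" is the grip in N (left out, the last holds). Time passes only in rows, so rows that do not move let the fingers close. It gives the time, the measured TCP pose, the force and the opening at its end, in the units of the state.
- telemetry.get_state(): the state, without advancing time (a new reading comes with each control period).
- optics.grab_frame(name): name is "scene" or "top"; returns the picture (384x512x3 uint8, red, green, blue); there is no depth.
- optics.calibration(name): a dict with "fx", "fy", "cx", "cy" (pixels), "T" (4x4, takes a point from camera to world coordinates). Camera axes: x right, y down, z forward; pixel columns grow to the right and rows downward; lengths in m; the calibration is good to about 2 mm. A picture is of the moment at which its call begins. calibration takes no time and is no camera call.
- job_done(): hands the job in, once; it reports no verdict.
Trained networks look in the newest picture that a camera, given by its name, has taken for a name from the list of things; names that differ only in an ending like _2 or _b are one class to them, and where a whole thing is asked for, a point or a joint stands for the part that bears it (a point fixed in the world has none). Each returns a list of dicts, best first, with "confidence" (0 to 1); they miss things now and then, are a little off and sometimes report something else, mostly with a low value. They report only what shows in the picture. A call takes as long as a camera call.
- finder.look_for(query, camera): "extent" ([left, top, right, bottom] in pixels, round what is visible of it).
- finder.silhouettes(query, camera): "pixels" (384x512 bool, what is visible of it) and "extent" ([left, top, right, bottom] in pixels, round what is visible of it).
- finder.pinpoint(query, camera): "location" ([row, column] in pixels: a listed point, or the origin of a listed thing).
The state is a dict: "t": time; "q": joint angles; "qd": joint speeds; "joint_efforts": joint torques, N m; "eef_pos": TCP position; "ee_rot": TCP orientation; "force": force on the tool from outside, world axes, zero at the start; "moment": the same for the moment, N m; "width": finger opening in m.
Only numpy, scipy, OpenCV 4.12 (cv2) and the standard library are available. Lean on these libraries where they do the work, as an engineer would, in place of code of your own. Each camera call takes 0.05 s, during which the arm holds its last target.

## Working session

There is one attempt and no reset: what is moved stays moved. The work goes in short steps, Python scripts to look and compute and a tool call to move; the robot and the scene stay as the last step left them, time stands still between calls to the robot, and variables do not carry over. Pictures are saved under pics/ and viewed, and the job is handed in when it is done.

Besides the shell and the picture viewer there is one more tool, called after ">>>" as name(argument=value, ...) on one line, values as JSON. play_rows: Moves the arm, as the interface text tells. Its arguments: {"type":"object","properties":{"steps":{"type":"array"},"newtons":{"type":"number"}},"required":["steps"]}

```bash
ls; mkdir -p pics; python3 - <<'E'
from station import telemetry, optics, finder
import cv2, numpy as np
print(telemetry.get_state())
for n in ("scene","top"):
    im=optics.grab_frame(n); cv2.imwrite(f"pics/{n}0.png",im[:,:,::-1])
    c=optics.calibration(n); print(n,c['fx'],c['fy'],c['cx'],c['cy'],np.round(c['T'],4).tolist())
    for q in ("rack","end_stop","divider_1","spacer","thread_white","wax_block","bottle_3"):
        for d in finder.pinpoint(q,n)[:3]: print(q,np.round(d['location'],1),round(d['confidence'],2))
E
```

```text
pics
{'t': 0.0, 'q': array([ 1.47610587e+00,  3.59407437e-01,  1.10467464e-02, -3.66149981e-04,
       -1.22409752e+00, -2.88068452e-01]), 'qd': array([-1.15194115e-03,  4.20945903e-04,  5.86291095e-04,  8.72312428e-04,
       -1.46285857e-03, -9.74030870e-05]), 'joint_efforts': array([-2.55239347e-04, -5.82710123e+01,  2.93066096e+01,  6.99768528e+00,
        7.14881869e-03, -1.64678750e-04]), 'eef_pos': array([0.25204462, 0.62596508, 0.40370099]), 'ee_rot': array([ 0.08386893,  1.56909916, -1.869811  ]), 'force': array([ 0.13783194, -0.29427521, -0.35337206]), 'moment': array([ 0.0209083 ,  0.00608214, -0.00156983]), 'width': 0.0875992217843475}
scene 353.12827784044066 353.12827784044066 252.31551703497348 193.08218753558089 [[-0.7523, -0.3873, 0.533, -0.0187], [-0.6587, 0.4238, -0.6217, 0.5403], [0.0149, -0.8188, -0.5739, 0.5546], [0.0, 0.0, 0.0, 1.0]]
rack [196.7 264.1] 0.62
end_stop [201.9 243.5] 0.65
divider_1 [192.  256.7] 0.72
divider_1 [185.9 276.1] 0.56
spacer [272.4 206.3] 0.92
thread_white [170.3 331.6] 0.79
wax_block [239.2 209.1] 0.5
bottle_3 [253.4 138.4] 0.87
top 460.0657197981904 460.0657197981904 254.15359371096443 184.4396278234763 [[-0.0049, -0.9895, 0.1447, 0.2865], [-1.0, 0.0058, 0.0057, -0.0047], [-0.0064, -0.1447, -0.9895, 1.282], [0.0, 0.0, 0.0, 1.0]]
rack [182.6 280.4] 0.73
end_stop [184.2 252.9] 0.74
end_stop [186.5 296.3] 0.47
divider_1 [188.2 298.3] 0.64
divider_1 [187.1 276.1] 0.4
spacer [215.5 177.6] 0.61
thread_white [215.  361.1] 0.49
wax_block [193.6 208.5] 0.8
bottle_3 [167.6 157.9] 0.45
bottle_3 [193.  207.8] 0.44
```

```bash
python3 - <<'E'
import cv2
for n,(r0,r1,c0,c1) in {"scene":(110,340,110,400),"top":(100,280,120,400)}.items():
    im=cv2.imread(f"pics/{n}0.png")
    s=2.7
    cv2.imwrite(f"pics/{n}0z.png",cv2.resize(im[r0:r1,c0:c1],None,fx=s,fy=s,interpolation=cv2.INTER_CUBIC))
E
```

```text
(no output)
```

View pics/scene0z.png

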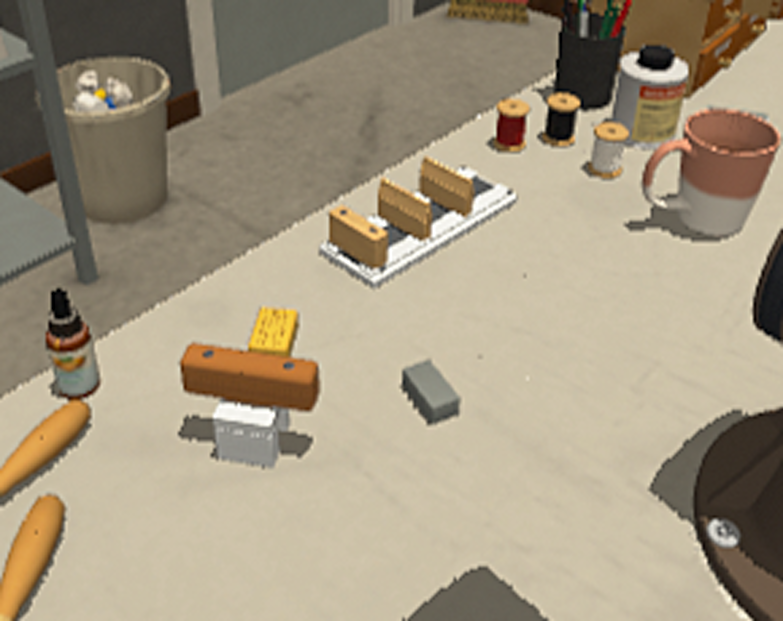

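View pics/top0z.png

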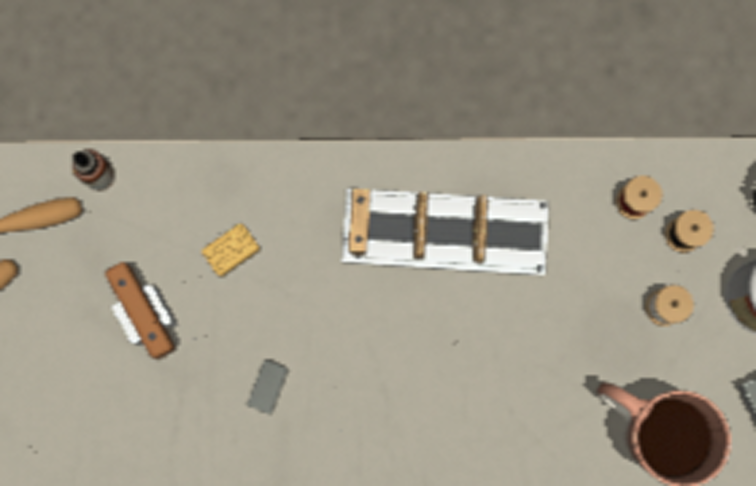

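View pics/top0.png

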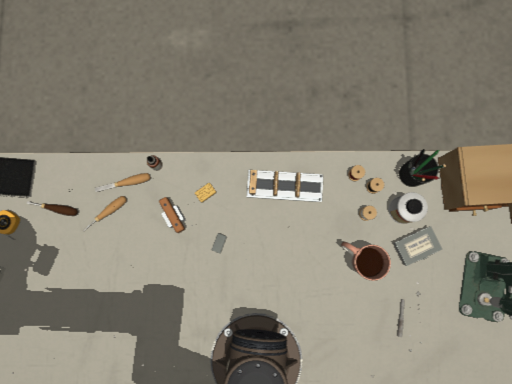

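```bash
python3 - <<'E'
from station import optics, finder
import cv2, numpy as np, pickle
out={}
for n in ("scene","top"):
    im=optics.grab_frame(n); out[n]=im
    for q in ("spacer","rack","end_stop","divider_1","wax_block","bottle_3"):
        r=finder.silhouettes(q,n); out[n,q]=r
        for d in r[:3]: print(n,q,np.round(d['extent'],1),d['pixels'].sum(),round(d['confidence'],2))
pickle.dump(out,open('obs0.pkl','wb'))
a=out['scene'][220:290,170:240,::-1]; b=out['top'][190:240,150:200,::-1]
a=cv2.resize(a,None,fx=8,fy=8,interpolation=cv2.INTER_NEAREST)
b=cv2.resize(b,(560,560),interpolation=cv2.INTER_NEAREST)
cv2.imwrite('pics/sp_a.png',a);cv2.imwrite('pics/sp_b.png',b)
E
```

```text
scene spacer [176.9 236.1 226.4 284.1] 1548 0.85
scene rack [227.8 171.9 302.3 215.5] 1732 0.56
scene rack [130.4 219.  145.9 259.7] 571 0.18
scene end_stop [233.2 190.1 257.1 208.7] 337 0.64
scene divider_1 [246.7 175.7 269.3 200.1] 275 0.77
scene divider_1 [267.6 170.1 287.5 189.7] 289 0.51
scene wax_block [203.2 226.3 222.7 243. ] 253 0.64
scene bottle_3 [127.9 221.6 145.8 257.5] 494 0.83
top spacer [160.8 194.8 183.  231.3] 511 0.85
top spacer [246.3 171.8 321.1 200.1] 2052 0.29
top rack [244.8 169.3 320.7 199.6] 2056 0.88
top end_stop [250.5 170.3 255.1 193.4] 178 0.43
top divider_1 [295.9 173.5 302.4 198.2] 118 0.6
top divider_1 [274.5 173.4 279.1 199.1] 140 0.57
top wax_block [199.3 182.7 217.  201.2] 242 0.64
top bottle_3 [147.2 153.  162.  167.9] 181 0.45
```

View pics/sp_a.png

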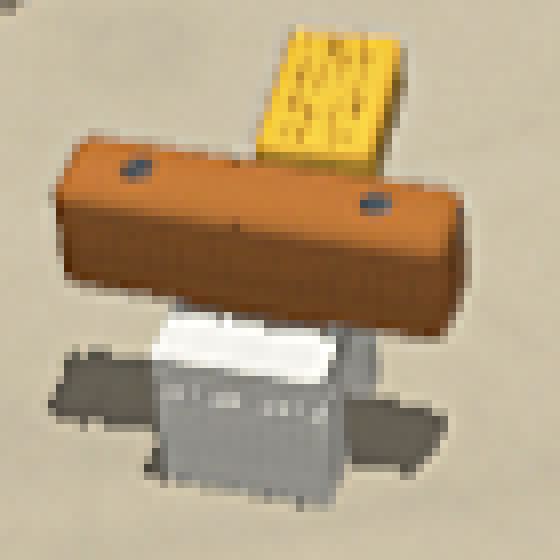

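View pics/sp_b.png

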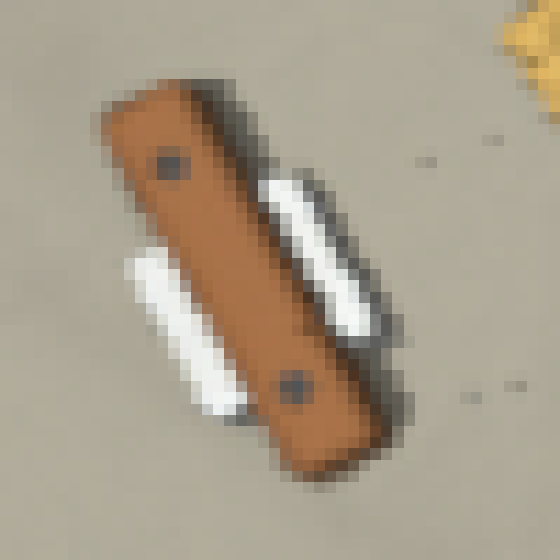

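```bash
cat > lib.py <<'E'
import numpy as np, cv2, pickle
from scipy.optimize import minimize, least_squares
from station import optics
CAL={n:optics.calibration(n) for n in ("scene","top")}
def proj(n,P):
    c=CAL[n]; T=np.asarray(c['T']); P=np.atleast_2d(P)
    p=(P-T[:3,3])@T[:3,:3]
    return np.c_[c['fx']*p[:,0]/p[:,2]+c['cx'], c['fy']*p[:,1]/p[:,2]+c['cy']]
def ray(n,u,v,z):
    c=CAL[n]; T=np.asarray(c['T']); d=T[:3,:3]@np.array([(u-c['cx'])/c['fx'],(v-c['cy'])/c['fy'],1]); o=T[:3,3]
    return o+d*(z-o[2])/d[2]
def box(x0,x1,y0,y1,z0,z1):
    return np.array([[x,y,z] for x in(x0,x1) for y in(y0,y1) for z in(z0,z1)])
def place(P,x,y,a):
    c,s=np.cos(a),np.sin(a)
    return np.c_[x+c*P[:,0]-s*P[:,1], y+s*P[:,0]+c*P[:,1], P[:,2]]
S=8
def mask(n,polys,shape=(384,512),win=None):
    r0,r1,c0,c1=win
    m=np.zeros(((r1-r0)*S,(c1-c0)*S),np.uint8)
    for P in polys:
        uv=proj(n,P); h=cv2.convexHull(((uv-[c0,r0]+0.5)*S).astype(np.float32))
        cv2.fillConvexPoly(m,np.round(h*16).astype(np.int32),255,shift=4)
    return cv2.resize(m,(c1-c0,r1-r0),interpolation=cv2.INTER_AREA)/255.
E
cat > fit.py <<'E'
from lib import *
o=pickle.load(open('obs0.pkl','rb'))
W={'scene':(215,300,160,245),'top':(180,245,145,200)}
obs={}
for n,w in W.items():
    im=o[n][w[0]:w[1],w[2]:w[3]].astype(int); hsv=cv2.cvtColor(o[n],cv2.COLOR_RGB2HSV)[w[0]:w[1],w[2]:w[3]].astype(int)
    m=o[n,'spacer'][0]['pixels'][w[0]:w[1],w[2]:w[3]]
    m=cv2.dilate(m.astype(np.uint8),np.ones((5,5)))>0
    H=(m&(hsv[...,1]>105)&(hsv[...,0]<17)); 
    obs[n]=H
    cv2.imwrite(f'pics/h_{n}.png',cv2.resize((H*255).astype(np.uint8),None,fx=6,fy=6,interpolation=0))
    print(n,H.sum())
# handle fit: x,y of handle centre, yaw
HB=box(-.05,.05,-.012,.012,.047,.082)
def f(p,full=False):
    e=0
    for n,w in W.items():
        M=mask(n,[place(HB,p[0],p[1],p[2])],win=w); d=np.abs(M-obs[n]).sum()
        e+=d/obs[n].sum()
    return e
p0=np.r_[ray('top',171.5,214.5,.07)[:2],0]
best=None
for a in np.deg2rad(np.arange(0,180,10)):
    r=minimize(f,[p0[0],p0[1],a],method='Nelder-Mead',options=dict(initial_simplex=np.array([[p0[0],p0[1],a],[p0[0]+.008,p0[1],a],[p0[0],p0[1]+.008,a],[p0[0],p0[1],a+.15]])))
    if best is None or r.fun<best.fun: best=r
print(best.x,np.degrees(best.x[2]),best.fun)
np.save('handle.npy',best.x)
E
python3 fit.py
```

```text
scene 900
top 313
[0.3840788  0.21983327 0.531911  ] 30.476255143968114 0.6031391481690298
```

```bash
python3 - <<'E'
import cv2,numpy as np
a=cv2.imread('pics/h_scene.png');b=cv2.imread('pics/h_top.png')
c=np.zeros((510,510+330+10,3),np.uint8);c[:,:510]=a;c[:390,520:]=b;cv2.imwrite('pics/h.png',cv2.resize(c,(790,474)))
E
```

```text
(no output)
```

View pics/h.png

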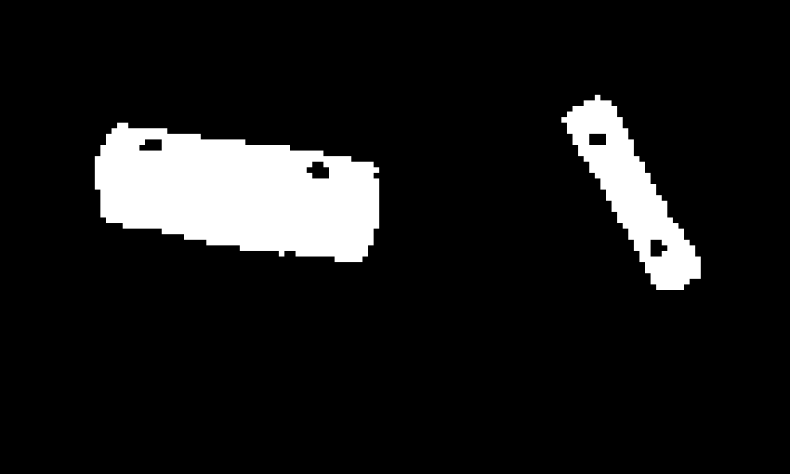

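```bash
cat >> fit.py <<'E'
for n,w in W.items():
    def g(p):
        return np.abs(mask(n,[place(HB,p[0],p[1],p[2])],win=w)-obs[n]).sum()/obs[n].sum()
    bb=None
    for a in (.2,.5,.8):
      for dx in(-.01,.01):
        q=[best.x[0]+dx,best.x[1],a]
        r=minimize(g,q,method='Nelder-Mead',options=dict(initial_simplex=np.array([q,[q[0]+.008,q[1],a],[q[0],q[1]+.008,a],[q[0],q[1],a+.15]])))
        if bb is None or r.fun<bb.fun: bb=r
    print(n,bb.x,bb.fun)
    im=cv2.resize(o[n][w[0]:w[1],w[2]:w[3],::-1],None,fx=7,fy=7,interpolation=0)
    for p,col in((best.x,(0,0,255)),(bb.x,(0,255,0))):
        uv=proj(n,place(HB,*p)); cv2.polylines(im,[np.int32((cv2.convexHull(np.float32(uv))-[w[2],w[0]]+.5)*7)],True,col,1)
    cv2.imwrite(f'pics/ov_{n}.png',im)
E
python3 fit.py
```

```text
scene 900
top 313
[0.3840788  0.21983327 0.531911  ] 30.476255143968114 0.6031391481690298
scene [0.38498167 0.22017293 0.42547521] 0.23729411764705882
top [0.38757345 0.2225229  0.55592133] 0.3473908413205538
```

View pics/ov_scene.png

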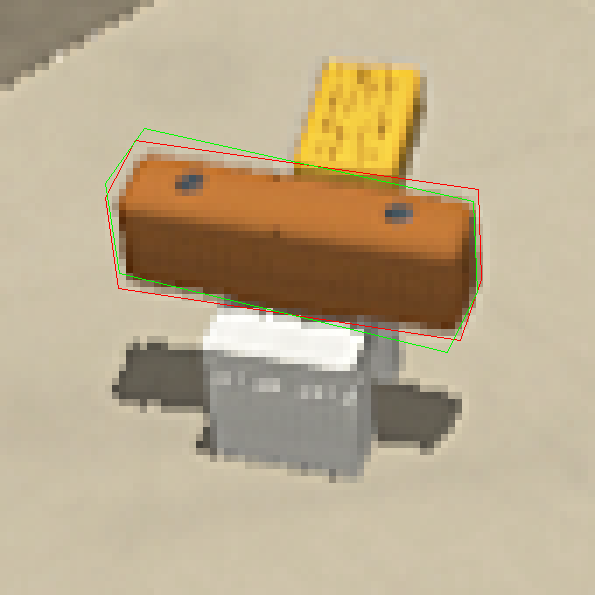

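View pics/ov_top.png

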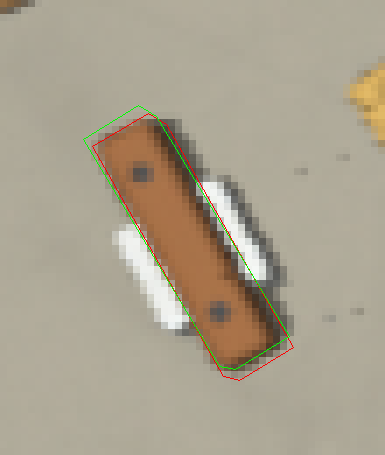

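```bash
cat >> fit.py <<'E'
n='scene';w=W[n];M=mask(n,[place(HB,*best.x)],win=w);print(M.sum(),obs[n].sum(),(M*obs[n]).sum())
v=np.dstack([obs[n]*255,M*255,M*0]).astype(np.uint8);cv2.imwrite('pics/dbg.png',cv2.resize(v,None,fx=7,fy=7,interpolation=0))
E
python3 fit.py
```

```text
scene 900
top 313
[0.3840788  0.21983327 0.531911  ] 30.476255143968114 0.6031391481690298
scene [0.38498167 0.22017293 0.42547521] 0.23729411764705882
top [0.38757345 0.2225229  0.55592133] 0.3473908413205538
1127.0274509803921 900 900.0
```

View pics/dbg.png

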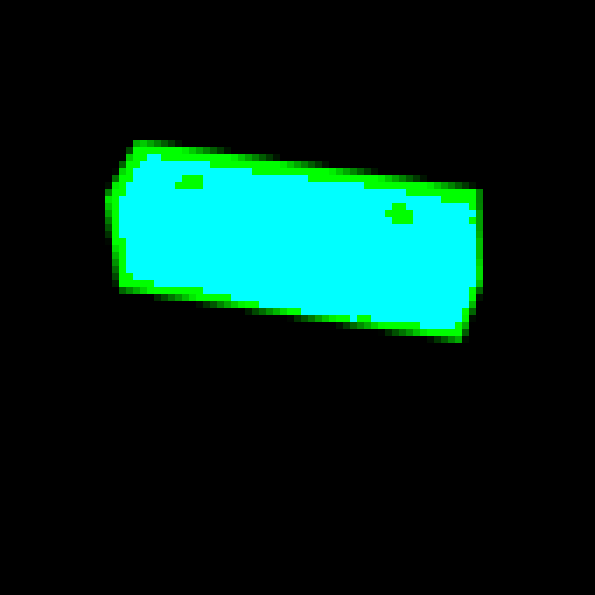

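```bash
cat > fit2.py <<'E'
from lib import *
o=pickle.load(open('obs0.pkl','rb'))
W={'scene':(215,300,160,245),'top':(180,245,145,200)}
def bev(x,y,z0,z1,c):
    return np.vstack([box(-x,x,-y+c,y-c,z0+c,z1-c),box(-x+c,x-c,-y,y,z0+c,z1-c),box(-x+c,x-c,-y+c,y-c,z0,z1)])
G=lambda m:cv2.GaussianBlur(m.astype(np.float64),(0,0),1.2)
obs={}
for n,w in W.items():
    hsv=cv2.cvtColor(o[n],cv2.COLOR_RGB2HSV)[w[0]:w[1],w[2]:w[3]].astype(int)
    m=cv2.dilate(o[n,'spacer'][0]['pixels'][w[0]:w[1],w[2]:w[3]].astype(np.uint8),np.ones((5,5)))>0
    sat=90 if n=='scene' else 75
    H=m&(hsv[...,1]>sat)&(hsv[...,0]<17)
    H=cv2.morphologyEx(H.astype(np.uint8),cv2.MORPH_CLOSE,np.ones((4,4)))
    obs[n]=G(H); print(n,H.sum())
def f(p,cams):
    return np.concatenate([(G(mask(n,[place(bev(.05,.012,.047,.082,p[3]),p[0],p[1],p[2])],win=W[n]))-obs[n]).ravel() for n in cams])
def fit(cams):
    best=None
    for a in(.3,.5,.7):
        r=least_squares(f,[.386,.221,a,.003],args=(cams,),diff_step=1e-2,x_scale=[.01,.01,.1,.003])
        r=least_squares(f,r.x,args=(cams,),diff_step=3e-3,x_scale=[.01,.01,.1,.003])
        if best is None or r.cost<best.cost: best=r
    return best
for cams in(['scene'],['top'],['scene','top']):
    r=fit(cams); print(cams,np.round(r.x,4),np.degrees(r.x[2]).round(2),r.cost)
np.save('handle.npy',r.x)
for n,w in W.items():
    im=cv2.resize(o[n][w[0]:w[1],w[2]:w[3],::-1],None,fx=7,fy=7,interpolation=0)
    uv=proj(n,place(bev(.05,.012,.047,.082,r.x[3]),*r.x[:3])); cv2.polylines(im,[np.int32((cv2.convexHull(np.float32(uv))-[w[2],w[0]]+.5)*7)],True,(0,255,0),1)
    cv2.imwrite(f'pics/ov2_{n}.png',im)
E
python3 fit2.py
```

```text
scene 945
top 356
['scene'] [0.3797 0.2209 0.5183 0.0041] 29.7 1.950853284290543
['top'] [0.3831 0.2199 0.5177 0.006 ] 29.66 2.0629158976971893
['scene', 'top'] [0.3807 0.2203 0.5202 0.0044] 29.81 9.538634316566352
```

View pics/ov2_scene.png

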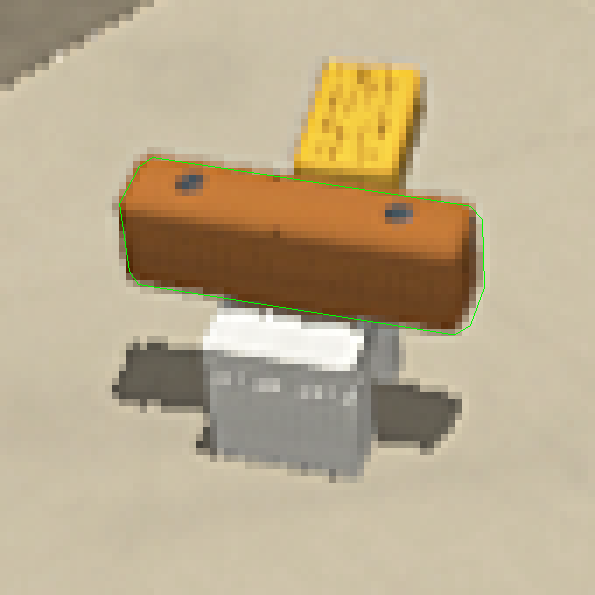

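View pics/ov2_top.png

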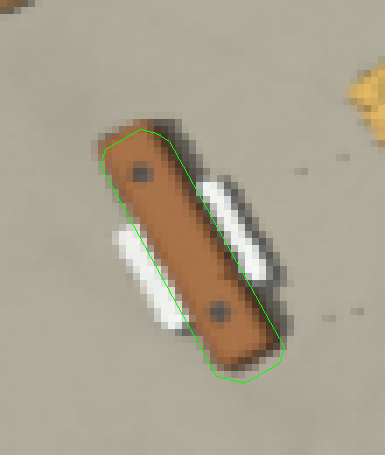

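```bash
cat > fit3.py <<'E'
from lib import *
from fit2 import W,o,bev
h=np.load('handle.npy')
res={}
# metal silhouette fit (whole spacer hull incl handle): param body x,y per camera, yaw fixed
for n,w in W.items():
    hsv=cv2.cvtColor(o[n],cv2.COLOR_RGB2HSV)[w[0]:w[1],w[2]:w[3]].astype(int)
    V=hsv[...,2];Sx=hsv[...,1]
    m=cv2.dilate(o[n,'spacer'][0]['pixels'][w[0]:w[1],w[2]:w[3]].astype(np.uint8),np.ones((5,5)))>0
    met=m&(Sx<28)&(V>100)
    print(n,met.sum())
    cv2.imwrite(f'pics/met_{n}.png',cv2.resize((met*255).astype(np.uint8),None,fx=7,fy=7,interpolation=0))
# overlays for both hypotheses, wire outline; handle per camera pos
hp={'scene':(.3797,.2209),'top':(.3831,.2199)}
yaw=.5195
import sys
for n,w in W.items():
    row=[]
    for off in (-.004,0,.004):
      for flip in (0,1):
        F=8
        im=cv2.resize(o[n][w[0]:w[1],w[2]:w[3],::-1],None,fx=F,fy=F,interpolation=0)
        s=-1 if flip else 1
        parts=[box(-.022,.022,-.0225,-.0145,0,.034),box(-.022,.022,.0055,.0225,0,.034),box(-.022,.022,-.0225,.0225,.034,.046)]
        for P in parts:
            P=P.copy();P[:,1]*=s;P[:,1]-=off
            uv=(proj(n,place(P,*hp[n],yaw))-[w[2],w[0]]+.5)*F
            for i in range(8):
                for b in(1,2,4):
                    if not i&b: cv2.line(im,tuple(np.int32(uv[i])),tuple(np.int32(uv[i|b])),(0,0,255) if flip else (0,255,0),1)
        c=im[35*F:75*F,25*F:60*F] if n=='scene' else im[5*F:60*F,5*F:45*F]
        row.append(c)
    hgt=row[0].shape[0]
    g=np.vstack([np.hstack(row[::2]),np.hstack(row[1::2])]); k=min(800/g.shape[1],600/g.shape[0]); cv2.imwrite(f'pics/hyp_{n}.png',cv2.resize(g,None,fx=k,fy=k,interpolation=cv2.INTER_AREA))
E
python3 fit3.py
```

```text
scene 945
top 356
['scene'] [0.3797 0.2209 0.5183 0.0041] 29.7 1.950853284290543
['top'] [0.3831 0.2199 0.5177 0.006 ] 29.66 2.0629158976971893
['scene', 'top'] [0.3807 0.2203 0.5202 0.0044] 29.81 9.538634316566352
scene 531
top 157
```

View pics/hyp_scene.png

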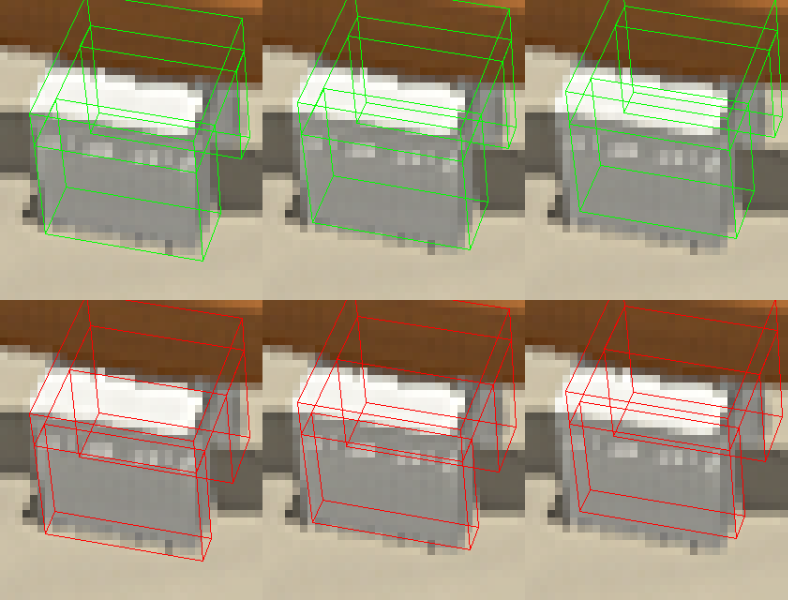

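View pics/hyp_top.png

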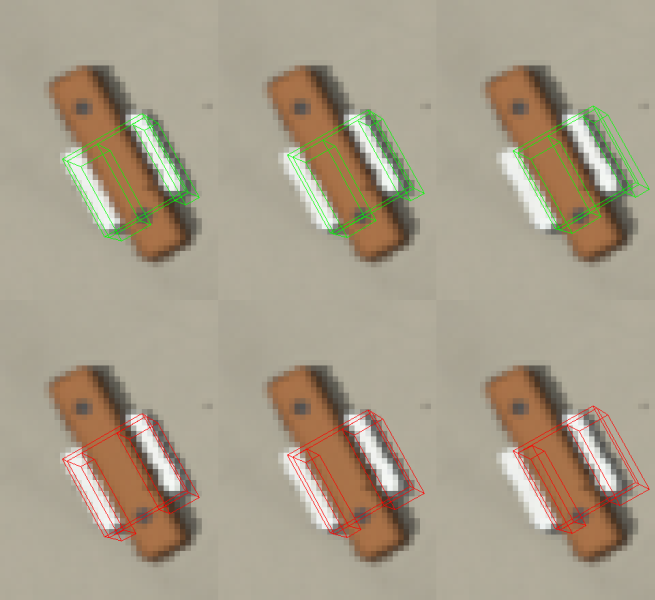

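```bash
python3 - <<'E'
import pickle,cv2
o=pickle.load(open('obs0.pkl','rb'))['scene'][255:285,205:230,::-1]
import numpy as np
o=np.clip(o.astype(float)*1.3,0,255).astype(np.uint8)
cv2.imwrite('pics/zz.png',cv2.resize(o,None,fx=20,fy=20,interpolation=0))
E
```

```text
(no output)
```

View pics/zz.png

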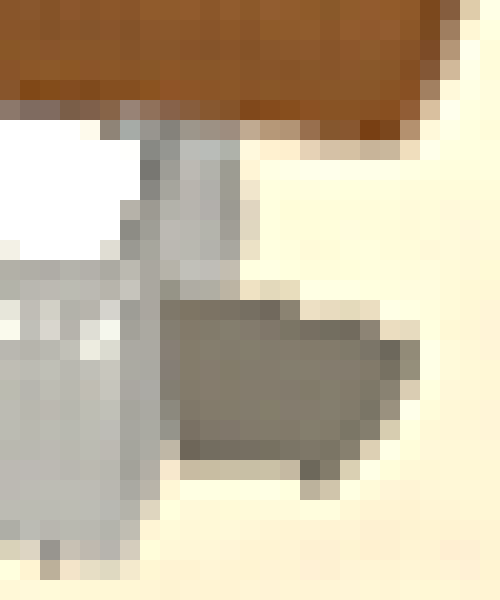

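```bash
cat > fit4.py <<'E'
from lib import *
import contextlib,io
with contextlib.redirect_stdout(io.StringIO()):
    from fit2 import W,o,bev
hp={'scene':(.3797,.2209,.5183,.0041),'top':(.3831,.2199,.5177,.006)}
G=lambda m:cv2.GaussianBlur(m.astype(np.float64),(0,0),.6)
for n in('scene','top'):
    w=W[n]
    hsv=cv2.cvtColor(o[n],cv2.COLOR_RGB2HSV)[w[0]:w[1],w[2]:w[3]].astype(int)
    rgb=o[n][w[0]:w[1],w[2]:w[3]].astype(int)
    m=cv2.dilate(o[n,'spacer'][0]['pixels'][w[0]:w[1],w[2]:w[3]].astype(np.uint8),np.ones((7,7)))>0
    met=m&(hsv[...,1]<(20 if n=='scene' else 24))&(hsv[...,2]>(85 if n=='scene' else 150))
    if n=='scene': met[:38]=0
    print(n,met.sum())
    hm=mask(n,[place(bev(.05,.012,.047,.082,hp[n][3]),*hp[n][:3])],win=w)
    ob=G(met)
    for flip in(0,1):
        def model(p):
            s=-1 if flip else 1
            parts=[box(-.022,.022,-.0225,-.0145,0,.034),box(-.022,.022,.0055,.0225,0,.034),box(-.022,.022,-.0225,.0225,.034,.046)]
            if n=='top': parts=[box(-.0213,.0213,-.0218,.0218,.0459,.046)]
            q=[]
            for P in parts:
                P=P.copy();P[:,1]*=s;q.append(place(P,p[0],p[1],p[2]))
            M=mask(n,q,win=w)*(1-hm)
            if n=='scene': M[:38]=0
            return M
        f=lambda p:(G(model(p))-ob).ravel()
        best=None
        for dx in(-.003,0.003):
          for dy in(-.003,.003):
            r=least_squares(f,[hp[n][0]+dx,hp[n][1]+dy,hp[n][2]],diff_step=4e-3,x_scale=[.01,.01,.1])
            if best is None or r.cost<best.cost:best=r
        d=best.x[:2]-np.array(hp[n][:2]);a=hp[n][2]
        print(n,'flip',flip,np.round(best.x,4),'cost',round(best.cost,2),'body-handle local x,y mm',np.round(1000*np.array([d@[np.cos(a),np.sin(a)],d@[-np.sin(a),np.cos(a)]]),2))
        if n=='scene':
            v=np.dstack([met*255,model(best.x)*255,met*0]).astype(np.uint8);cv2.imwrite(f'pics/m{flip}.png',cv2.resize(v,None,fx=7,fy=7,interpolation=0)[30*7:75*7,15*7:65*7])
E
python3 fit4.py; python3 -c "
import cv2,numpy as np
cv2.imwrite('pics/m.png',np.hstack([cv2.imread('pics/m0.png'),cv2.imread('pics/m1.png')]))"
```

```text
scene 511
scene flip 0 [0.3828 0.2218 0.5521] cost 4.17 body-handle local x,y mm [ 3.12 -0.71]
scene flip 1 [0.3831 0.2215 0.5945] cost 4.35 body-handle local x,y mm [ 3.23 -1.12]
top 117
top flip 0 [0.3835 0.225  0.5019] cost 3.34 body-handle local x,y mm [2.84 4.24]
top flip 1 [0.3835 0.225  0.5019] cost 3.34 body-handle local x,y mm [2.84 4.24]
```

View pics/m.png

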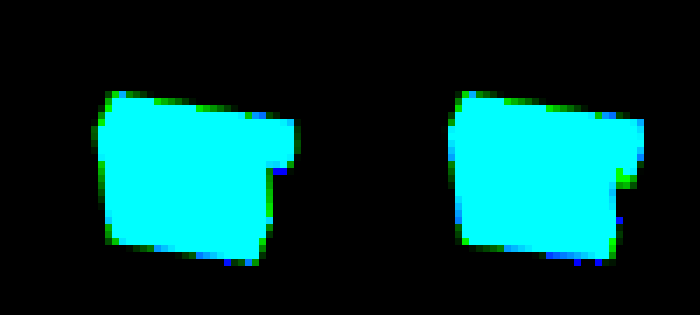

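```bash
cat > fitr.py <<'E'
from lib import *
o=pickle.load(open('obs0.pkl','rb'))
W={'scene':(155,230,215,315),'top':(150,220,230,340)}
G=lambda m:cv2.GaussianBlur(m.astype(np.float64),(0,0),.8)
def div(y): return np.vstack([box(-.032,.032,y-.006,y+.006,.014,.038),box(-.032,.032,y-.0015,y+.0015,.038,.056)])
def parts(g1,g2):
    y1=.08-g1-.006;y2=y1-.012-g2
    return [box(-.039,.039,-.105,.105,0,.014),box(-.032,.032,.08,.098,.014,.05),div(y1),div(y2)]
for n,w in W.items():
    im=cv2.resize(o[n][w[0]:w[1],w[2]:w[3],::-1],None,fx=7,fy=7,interpolation=0)
    ms=o[n,'rack'][0]['pixels'][w[0]:w[1],w[2]:w[3]]
    def f(p): return (G(mask(n,[place(P,p[0],p[1],p[2]) for P in parts(.045,.045)],win=w))-G(ms)).ravel()
    c=ray(n,280,185,.0)if n=='top' else ray(n,264,197,0)
    best=None
    for a in(-.1,0,.1):
        r=least_squares(f,[c[0],c[1],a],diff_step=5e-3,x_scale=[.01,.01,.1])
        if best is None or r.cost<best.cost:best=r
    print(n,np.round(best.x,4),best.cost,ms.sum())
    cv2.drawContours(im,cv2.findContours(cv2.resize(ms.astype(np.uint8),None,fx=7,fy=7,interpolation=0),cv2.RETR_EXTERNAL,cv2.CHAIN_APPROX_NONE)[0],-1,(255,0,255),1)
    for P in parts(.045,.045)[:2]:
        uv=(proj(n,place(P,*best.x))-[w[2],w[0]]+.5)*7
        for i in range(8):
            for b in(1,2,4):
                if not i&b: cv2.line(im,tuple(np.int32(uv[i])),tuple(np.int32(uv[i|b])),(0,255,0),1)
    cv2.imwrite(f'pics/rk_{n}.png',im)
E
python3 fitr.py
```

```text
scene [ 0.4655 -0.0833 -0.0702] 17.315885207163614 1732
top [ 0.4698 -0.0817 -0.0711] 11.765446955593244 2056
```

View pics/rk_scene.png

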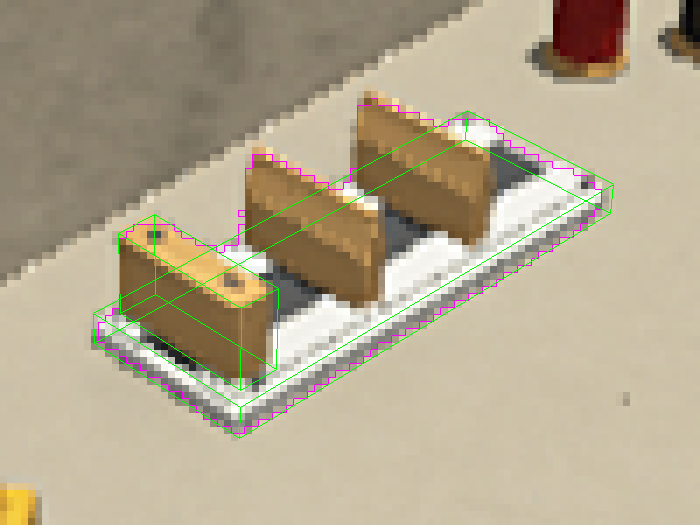

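View pics/rk_top.png

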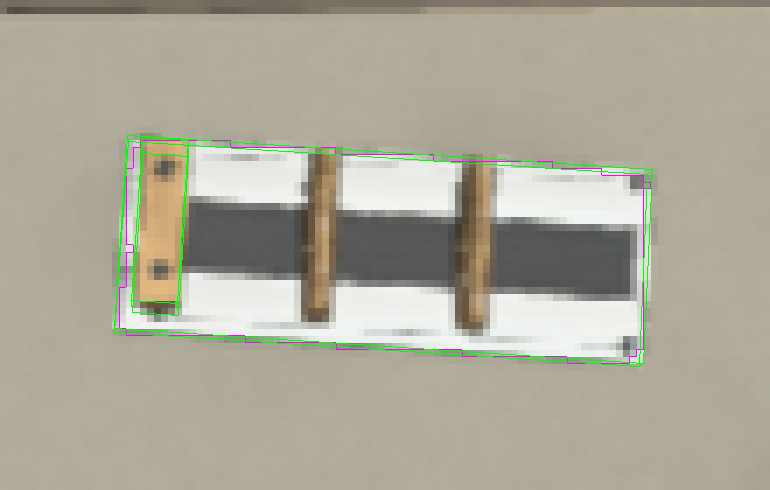

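```bash
cat >> lib.py <<'E'
from station import telemetry
from scipy.spatial.transform import Rotation as Rn
def st():
    s=telemetry.get_state(); s['R']=Rn.from_euler('xyz',s['ee_rot']).as_matrix(); return s
def plan(goal,phi,s=None):
    """goal TCP xyz, phi = world heading of tool z (jaw) axis; prints units"""
    s=s or st(); R=s['R']
    d=R.T@(np.asarray(goal)-s['eef_pos'])/.025
    zg=np.array([np.cos(phi),np.sin(phi),0]);xg=np.array([0,0,-1.]);yg=np.cross(zg,xg)
    Rg=np.c_[xg,yg,zg]; rv=np.degrees(Rn.from_matrix(R.T@Rg).as_rotvec())/6
    print('shift units txyz',d.round(3),'turn units axyz',rv.round(3))
E
python3 - <<'E'
from lib import *
s=st();print(s['R'].round(4)); z=s['R'][:,2];print('phi',np.degrees(np.arctan2(z[1],z[0])))
ra=-.0705;rc=np.array([.468,-.0825])
def rk(u,v,z):
    p=ray('top',u,v,z);d=p[:2]-rc;return p.round(4),1000*np.array([d@[np.cos(ra),np.sin(ra)],d@[-np.sin(ra),np.cos(ra)]])
for nm,u,v,z in(('stop',160,220,.05),('stopface',184,220,.05),('d1',319,235,.056),('d2',475,245,.056)):
    print(nm,rk(u/7+229.5,v/7+149.5,z))
for q,uv in dict(wax=(193.6,208.5),bottle=(163,154.5),stone=(243,219),thread=(215,361)).items():print(q,ray('top',uv[1] if q in('wax','thread') else uv[1],uv[0],.01) if q in('wax','thread') else ray('top',uv[0] if q=='stone' else uv[1],uv[1] if q=='stone' else uv[0],.01))
print('stone',ray('top',219,243,.01))
for n in("scene","top"):
  for hd in ([.3797,.2209],[.383,.22]):pass
E
```

```text
[[-0.000e+00  9.276e-01 -3.735e-01]
 [-1.000e-04 -3.735e-01 -9.276e-01]
 [-1.000e+00  0.000e+00  0.000e+00]]
phi -111.93187674453478
stop (array([0.4763, 0.0071, 0.05  ]), array([ 1.98379321, 89.98903359]))
stopface (array([ 0.4763, -0.0022,  0.05  ]), array([ 2.58322107, 80.71896108]))
d1 (array([ 0.4692, -0.0541,  0.056 ]), array([-0.81345374, 28.42354536]))
d2 (array([ 0.4649, -0.114 ,  0.056 ]), array([ -0.82306311, -31.64501105]))
wax [0.44746543 0.12993928 0.01      ]
bottle [0.53522228 0.28299595 0.01      ]
stone [0.37615877 0.03384265 0.01      ]
thread [ 0.38545059 -0.29228118  0.01      ]
stone [0.31066862 0.09981459 0.01      ]
```

```bash
python3 - <<'E'
from lib import *
plan([.382,.2205,.33],np.radians(-60.3))
phi=np.radians(-60.3); z=np.array([np.cos(phi),np.sin(phi),0]);y=np.cross(z,[0,0,-1.])
d=np.array([.382,.2205,.33])-[.252,.626,.405]; print('after turn: ty',d@y/.025,'tz',d@z/.025)
E
```

```text
shift units txyz [ 2.987 10.878 13.11 ] turn units axyz [-8.605e+00  1.000e-03  0.000e+00]
after turn: ty -3.5194557268950555 tz 16.66558824003598
```

>>> play_rows(steps=[{"gripper": 1, "tx": 0.3, "ax": -0.9}, {"tx": 0.3, "ax": -1, "gripper": 1}, {"tx": 0.4, "ax": -1, "gripper": 1}, {"tx": 0.4, "ax": -1, "gripper": 1}, {"tx": 0.4, "ax": -1, "gripper": 1}, {"tx": 0.4, "ax": -1, "gripper": 1}, {"tx": 0.4, "ax": -1, "gripper": 1}, {"tx": 0.2, "ax": -1, "gripper": 1}, {"tx": 0.2, "ax": -0.7, "gripper": 1}], newtons=40)

```text
invalid input
```

```bash
python3 - <<'E'
from lib import *
plan([.382,.2205,.33],np.radians(-60.3))
E
```

```text
shift units txyz [ 2.987 10.878 13.11 ] turn units axyz [-8.605e+00  1.000e-03  0.000e+00]
```

>>> play_rows(steps=[{"gripper": 1, "tx": 0.3, "ty": 0, "tz": 0, "ax": -0.9, "ay": 0, "az": 0}, {"gripper": 1, "tx": 0.3, "ty": 0, "tz": 0, "ax": -1, "ay": 0, "az": 0}, {"gripper": 1, "tx": 0.4, "ty": 0, "tz": 0, "ax": -1, "ay": 0, "az": 0}, {"gripper": 1, "tx": 0.4, "ty": 0, "tz": 0, "ax": -1, "ay": 0, "az": 0}, {"gripper": 1, "tx": 0.4, "ty": 0, "tz": 0, "ax": -1, "ay": 0, "az": 0}, {"gripper": 1, "tx": 0.4, "ty": 0, "tz": 0, "ax": -1, "ay": 0, "az": 0}, {"gripper": 1, "tx": 0.4, "ty": 0, "tz": 0, "ax": -1, "ay": 0, "az": 0}, {"gripper": 1, "tx": 0.2, "ty": 0, "tz": 0, "ax": -1, "ay": 0, "az": 0}, {"gripper": 1, "tx": 0.2, "ty": 0, "tz": 0, "ax": -0.7, "ay": 0, "az": 0}], newtons=40)

```text
t: 2.25
eef_pos: [0.2521, 0.626, 0.3289]
ee_rot: [-0.688, 1.57, -1.735]
force: [-0.5, -0.6, -0.3]
width: 0.0878
```

```bash
python3 - <<'E'
from lib import *
plan([.382,.2205,.33],np.radians(-60.3))
E
```

```text
shift units txyz [-0.031 -3.607 16.647] turn units axyz [0.048 0.006 0.005]
```

>>> play_rows(steps=[{"gripper": 1, "tx": 0, "ty": -0.1, "tz": 0.6, "ax": 0, "ay": 0, "az": 0}, {"gripper": 1, "tx": 0, "ty": -0.21, "tz": 1, "ax": 0, "ay": 0, "az": 0}, {"gripper": 1, "tx": 0, "ty": -0.21, "tz": 1, "ax": 0, "ay": 0, "az": 0}, {"gripper": 1, "tx": 0, "ty": -0.21, "tz": 1, "ax": 0, "ay": 0, "az": 0}, {"gripper": 1, "tx": 0, "ty": -0.21, "tz": 1, "ax": 0, "ay": 0, "az": 0}, {"gripper": 1, "tx": 0, "ty": -0.21, "tz": 1, "ax": 0, "ay": 0, "az": 0}, {"gripper": 1, "tx": 0, "ty": -0.21, "tz": 1, "ax": 0, "ay": 0, "az": 0}, {"gripper": 1, "tx": 0, "ty": -0.21, "tz": 1, "ax": 0, "ay": 0, "az": 0}, {"gripper": 1, "tx": 0, "ty": -0.21, "tz": 1, "ax": 0, "ay": 0, "az": 0}, {"gripper": 1, "tx": 0, "ty": -0.21, "tz": 1, "ax": 0, "ay": 0, "az": 0}, {"gripper": 1, "tx": 0, "ty": -0.21, "tz": 1, "ax": 0, "ay": 0, "az": 0}, {"gripper": 1, "tx": 0, "ty": -0.21, "tz": 1, "ax": 0, "ay": 0, "az": 0}, {"gripper": 1, "tx": 0, "ty": -0.21, "tz": 1, "ax": 0, "ay": 0, "az": 0}, {"gripper": 1, "tx": 0, "ty": -0.21, "tz": 1, "ax": 0, "ay": 0, "az": 0}, {"gripper": 1, "tx": 0, "ty": -0.21, "tz": 1, "ax": 0, "ay": 0, "az": 0}, {"gripper": 1, "tx": 0, "ty": -0.21, "tz": 1, "ax": 0, "ay": 0, "az": 0}, {"gripper": 1, "tx": 0, "ty": -0.21, "tz": 0.7, "ax": 0, "ay": 0, "az": 0}, {"gripper": 1, "tx": 0, "ty": -0.2, "tz": 0.35, "ax": 0, "ay": 0, "az": 0}, {"gripper": 1, "tx": 0, "ty": 0, "tz": 0, "ax": 0, "ay": 0, "az": 0}])

```text
t: 3.83
eef_pos: [0.3785, 0.2174, 0.3298]
ee_rot: [-2.913, 1.571, 2.315]
force: [-0.3, 0.8, 0.2]
width: 0.0877
```

```bash
python3 - <<'E'
from lib import *
plan([.382,.2205,.228],np.radians(-60.3)); print(st()['t'])
from station import optics
for n in('scene','top'): cv2.imwrite(f'pics/{n}1.png',optics.grab_frame(n)[:,:,::-1])
E
```

```text
shift units txyz [ 4.072  0.182 -0.037] turn units axyz [-0.024 -0.002  0.   ]
3.8333
```

View pics/scene1.png

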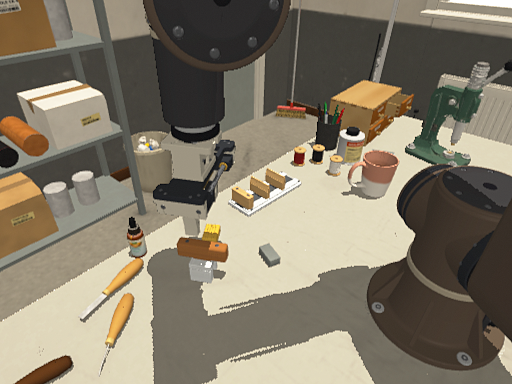

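>>> play_rows(steps=[{"gripper": 1, "tx": 0.8, "ty": 0.09, "tz": 0, "ax": 0, "ay": 0, "az": 0}, {"gripper": 1, "tx": 1, "ty": 0.09, "tz": -0.03, "ax": 0, "ay": 0, "az": 0}, {"gripper": 1, "tx": 1, "ty": 0, "tz": 0, "ax": 0, "ay": 0, "az": 0}, {"gripper": 1, "tx": 0.8, "ty": 0, "tz": 0, "ax": 0, "ay": 0, "az": 0}, {"gripper": 1, "tx": 0.4, "ty": 0, "tz": 0, "ax": 0, "ay": 0, "az": 0}, {"gripper": 1, "tx": 0, "ty": 0, "tz": 0, "ax": 0, "ay": 0, "az": 0}])

```text
t: 4.43
eef_pos: [0.3816, 0.2224, 0.2275]
ee_rot: [-1.17, 1.566, -2.222]
force: [-0.0, 0.2, -0.5]
width: 0.0873
```

>>> play_rows(steps=[{"gripper": 0.25, "tx": 0, "ty": 0, "tz": 0, "ax": 0, "ay": 0, "az": 0}, {"gripper": 0.25, "tx": 0, "ty": 0, "tz": 0, "ax": 0, "ay": 0, "az": 0}, {"gripper": 0.25, "tx": 0, "ty": 0, "tz": 0, "ax": 0, "ay": 0, "az": 0}, {"gripper": 0.25, "tx": 0, "ty": 0, "tz": 0, "ax": 0, "ay": 0, "az": 0}, {"gripper": 0.25, "tx": 0, "ty": 0, "tz": 0, "ax": 0, "ay": 0, "az": 0}, {"gripper": 0.25, "tx": 0, "ty": 0, "tz": 0, "ax": 0, "ay": 0, "az": 0}, {"gripper": 0.25, "tx": 0, "ty": 0, "tz": 0, "ax": 0, "ay": 0, "az": 0}, {"gripper": 0.25, "tx": 0, "ty": 0, "tz": 0, "ax": 0, "ay": 0, "az": 0}], newtons=20)

```text
t: 5.1
eef_pos: [0.3822, 0.222, 0.2299]
ee_rot: [2.023, 1.57, 0.97]
force: [-0.0, 0.6, -0.1]
width: 0.0397
```

>>> play_rows(steps=[{"gripper": 0.1, "tx": 0, "ty": 0, "tz": 0, "ax": 0, "ay": 0, "az": 0}, {"gripper": 0.1, "tx": 0, "ty": 0, "tz": 0, "ax": 0, "ay": 0, "az": 0}, {"gripper": 0.1, "tx": 0, "ty": 0, "tz": 0, "ax": 0, "ay": 0, "az": 0}, {"gripper": 0.1, "tx": 0, "ty": 0, "tz": 0, "ax": 0, "ay": 0, "az": 0}, {"gripper": 0.1, "tx": 0, "ty": 0, "tz": 0, "ax": 0, "ay": 0, "az": 0}])

```text
t: 5.52
eef_pos: [0.3821, 0.2219, 0.2295]
ee_rot: [-1.224, 1.57, -2.277]
force: [0.4, -0.3, -1.0]
width: 0.0235
```

```bash
python3 - <<'E'
from lib import *
s=[st() for _ in range(3)];print([x['eef_pos'].round(4).tolist() for x in s],s[0]['width'],s[0]['force'],np.degrees(s[0]['q'][[0,5]]))
E
```

```text
[[0.3821, 0.2219, 0.2295], [0.3821, 0.2219, 0.2295], [0.3821, 0.2219, 0.2295]] 0.02350995894206057 [ 0.39771719 -0.34835323 -1.03483291] [55.8684362  63.79882505]
```

>>> play_rows(steps=[{"gripper": 0.1, "tx": -0.3, "ty": 0, "tz": 0, "ax": 0, "ay": 0, "az": 0}, {"gripper": 0.1, "tx": -0.6, "ty": 0, "tz": 0, "ax": 0, "ay": 0, "az": 0}, {"gripper": 0.1, "tx": -0.7, "ty": 0, "tz": 0, "ax": 0.6, "ay": 0, "az": 0}, {"gripper": 0.1, "tx": -0.8, "ty": 0, "tz": 0, "ax": 1, "ay": 0, "az": 0}, {"gripper": 0.1, "tx": -0.8, "ty": 0, "tz": 0, "ax": 1, "ay": 0, "az": 0}, {"gripper": 0.1, "tx": -0.8, "ty": 0, "tz": 0, "ax": 1, "ay": 0, "az": 0}, {"gripper": 0.1, "tx": 0, "ty": 0, "tz": 0, "ax": 1, "ay": 0, "az": 0}, {"gripper": 0.1, "tx": 0, "ty": 0, "tz": 0, "ax": 1, "ay": 0, "az": 0}, {"gripper": 0.1, "tx": 0, "ty": 0, "tz": 0, "ax": 0, "ay": 0, "az": 0}], newtons=40)

```text
t: 6.27
eef_pos: [0.3821, 0.2219, 0.3305]
ee_rot: [2.754, 1.57, 1.11]
force: [-1.3, 0.5, -2.5]
width: 0.0237
```

```bash
python3 - <<'E'
from lib import *
s=st();z=s['R'][:,2];print(s['t'],s['eef_pos'],np.degrees(np.arctan2(z[1],z[0])),s['width'],s['R'][:,0])
im=optics.grab_frame('scene'); t=optics.grab_frame('top'); np.savez('obs2.npz',scene=im,top=t)
uv=proj('scene',s['eef_pos']-[0,0,.19])[0];print(uv)
u,v=map(int,uv)
cv2.imwrite('pics/s2.png',cv2.resize(im[v-50:v+50,u-60:u+60,::-1],None,fx=6,fy=6,interpolation=0))
E
```

```text
6.2667 [0.38205427 0.22187551 0.33048765] -94.20919849381914 0.023688450477540642 [ 5.25619218e-04  1.05924133e-03 -9.99999301e-01]
[199.03464397 219.68271872]
```

View pics/s2.png

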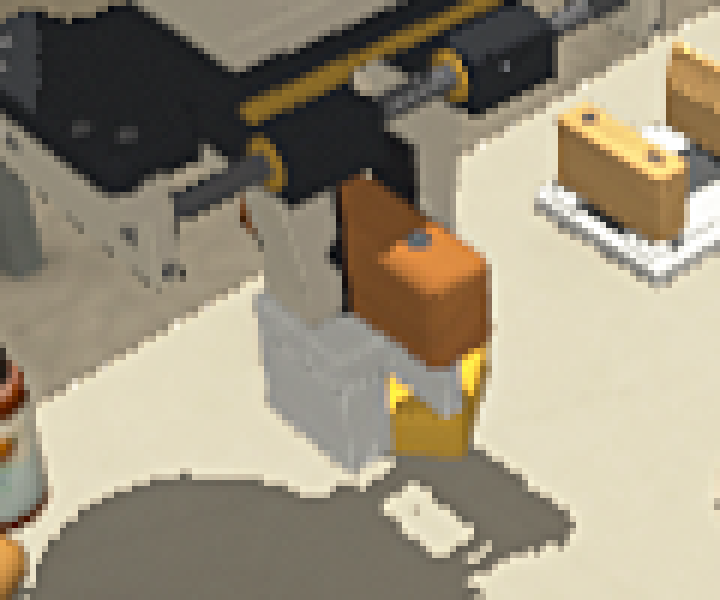

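```bash
cat > ov5.py <<'E'
from lib import *
im0=np.load('obs2.npz')['scene']; u,v=199,219
pos=np.array([.382,.2219,.3305]); zs=pos[2]-.159-.0695
rows=[]
for thick in (1,-1):   # spacer y axis dir sign wrt world +y(ish)
  for off in (-.004,0,.004):
    F=6;im=cv2.resize(im0[v-10:v+40,u-30:u+40,::-1],None,fx=F,fy=F,interpolation=0)
    a=np.radians(-4.2)+(0 if thick==1 else np.pi)
    parts=[box(-.022,.022,-.0225,-.0145,0,.034),box(-.022,.022,.0055,.0225,0,.034),box(-.022,.022,-.0225,.0225,.034,.046),box(-.05,.05,-.012+off,.012+off,.047,.082)]
    for P in parts:
        P=P-[0,off,0];P=place(P,0,0,a)+[pos[0],pos[1],zs]
        uv=(proj('scene',P)-[u-30,v-10]+.5)*F
        for i in range(8):
            for b in(1,2,4):
                if not i&b: cv2.line(im,tuple(np.int32(uv[i])),tuple(np.int32(uv[i|b])),(0,255,0),1)
    rows.append(im)
g=np.vstack([np.hstack(rows[:3]),np.hstack(rows[3:])]);k=min(800/g.shape[1],600/g.shape[0]);cv2.imwrite('pics/h5.png',cv2.resize(g,None,fx=k,fy=k,interpolation=cv2.INTER_AREA))
E
python3 ov5.py
```

```text
(no output)
```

View pics/h5.png

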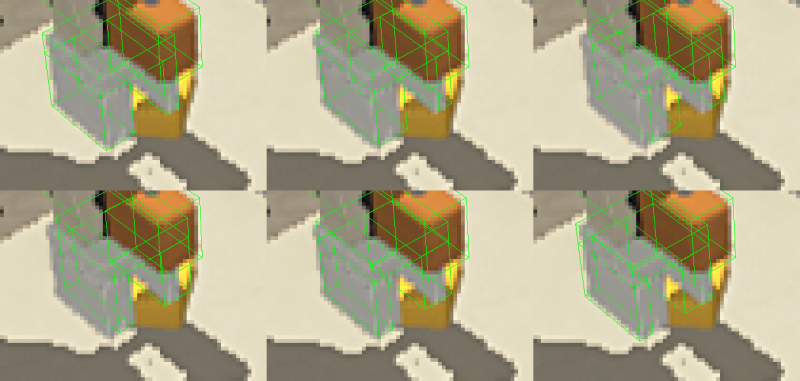

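```bash
sed -e 's/for thick in (1,-1)/for thick in (1,)/; s/(-.004,0,.004)/(-.003,-.0015,0,.002)/; s/F=6/F=9/; s/np.hstack(rows\[:3\]),np.hstack(rows\[3:\])/np.hstack(rows[:2]),np.hstack(rows[2:])/; s/h5.png/h6.png/; s/v-10:v+40,u-30:u+40/v-10:v+40,u-25:u+25/; s/u-30/u-25/' ov5.py > ov6.py; python3 ov6.py
```

```text
(no output)
```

View pics/h6.png

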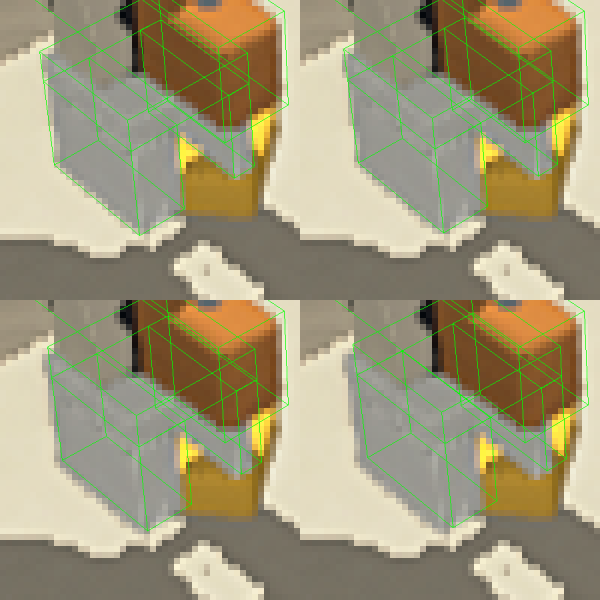

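```bash
cat > fit6.py <<'E'
from lib import *
d=np.load('obs2.npz')['scene']; w=(195,265,165,245)
hsv=cv2.cvtColor(d,cv2.COLOR_RGB2HSV)[w[0]:w[1],w[2]:w[3]].astype(int)
handle=(hsv[...,0]<14)&(hsv[...,1]>130)
metal=(hsv[...,1]<25)&(hsv[...,2]>100)&(hsv[...,2]<215)
v=np.dstack([metal*255,handle*255,metal*0]).astype(np.uint8);cv2.imwrite('pics/c6.png',cv2.resize(np.hstack([v,d[w[0]:w[1],w[2]:w[3],::-1]]),None,fx=5,fy=5,interpolation=0))
E
python3 fit6.py
```

```text
(no output)
```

View pics/c6.png

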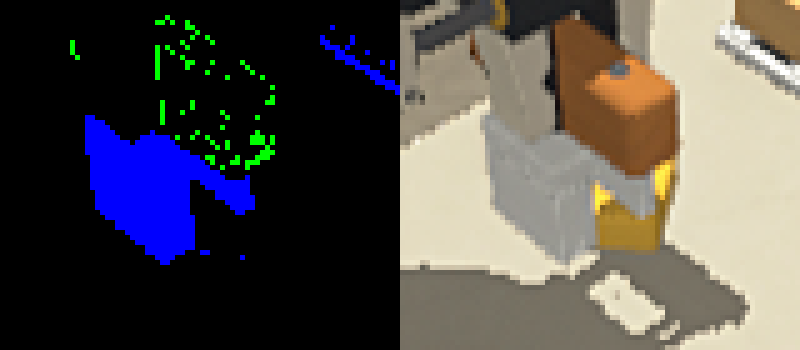

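```bash
cat >> fit6.py <<'E'
def bev(x,y,z0,z1,c):
    return np.vstack([box(-x,x,-y+c,y-c,z0+c,z1-c),box(-x+c,x-c,-y,y,z0+c,z1-c),box(-x+c,x-c,-y+c,y-c,z0,z1)])
handle=(hsv[...,0]<18)&(hsv[...,1]>110)
handle=cv2.morphologyEx(handle.astype(np.uint8),cv2.MORPH_CLOSE,np.ones((3,3)))>0
metal=cv2.morphologyEx(metal.astype(np.uint8),cv2.MORPH_OPEN,np.ones((3,3)))>0
rr,cc=np.mgrid[:w[1]-w[0],:w[3]-w[2]]
reg=(rr>=29)&(cc<60); regh=(rr>=8)&(cc>=34)&(cc<62)
G=lambda m:cv2.GaussianBlur(m.astype(np.float64),(0,0),.7)
a=np.radians(-4.2);pos=np.array([.382,.2219]);zs=.3305-.159-.0695
B=lambda p,c=.0005:[place(P,p[0],p[1],a)+[0,0,zs+p[2]] for P in (box(-.022,.022,-.0225,-.0145,0,.034),box(-.022,.022,.0055,.0225,0,.034),box(-.022,.022,-.0225,.0225,.034,.046))]
HH=lambda p,c=.004:[place(bev(.05,.012,.047,.082,c),p[0],p[1],a)+[0,0,zs+p[2]]]
for zf in(-.002,0,.002):
    fh=lambda p:((G(mask('scene',HH([p[0],p[1],zf],p[2]),win=w))-G(handle))*regh).ravel()
    rh=least_squares(fh,[*pos,.004],diff_step=5e-3,x_scale=[.01,.01,.003])
    hm=mask('scene',HH([rh.x[0],rh.x[1],zf],rh.x[2]),win=w)
    fb=lambda p:((G(mask('scene',B([p[0],p[1],zf]),win=w)*(1-hm))-G(metal&(hm<.5)))*reg).ravel()
    rb=least_squares(fb,pos,diff_step=5e-3,x_scale=[.01,.01])
    dd=rh.x[:2]-rb.x
    print(zf,'handle',rh.x.round(4),round(rh.cost,2),'body',rb.x.round(4),round(rb.cost,2),'handle-body local mm',(1000*np.array([dd@[np.cos(a),np.sin(a)],dd@[-np.sin(a),np.cos(a)]])).round(2))
E
python3 fit6.py
```

```text
-0.002 handle [0.3841 0.2205 0.0042] 0.78 body [0.3863 0.2222] 6.22 handle-body local mm [-2.11 -1.81]
0 handle [0.3823 0.2219 0.0045] 0.6 body [0.3845 0.2235] 7.15 handle-body local mm [-2.06 -1.73]
0.002 handle [0.3802 0.2237 0.0046] 0.64 body [0.3829 0.2249] 7.02 handle-body local mm [-2.58 -1.4 ]
```

```bash
python3 - <<'E'
from lib import *
plan([.4692,-.0517,.305],np.radians(-94.04))
E
```

```text
shift units txyz [ 0.994  4.191 10.692] turn units axyz [ 0.051 -0.     0.001]
```

>>> play_rows(steps=[{"gripper": 0.1, "tx": 0, "ty": 0.2, "tz": 0.5, "ax": 0, "ay": 0, "az": 0}, {"gripper": 0.1, "tx": 0, "ty": 0.33, "tz": 0.9, "ax": 0, "ay": 0, "az": 0}, {"gripper": 0.1, "tx": 0, "ty": 0.33, "tz": 0.9, "ax": 0, "ay": 0, "az": 0}, {"gripper": 0.1, "tx": 0, "ty": 0.33, "tz": 0.9, "ax": 0, "ay": 0, "az": 0}, {"gripper": 0.1, "tx": 0, "ty": 0.33, "tz": 0.9, "ax": 0.05, "ay": 0, "az": 0}, {"gripper": 0.1, "tx": 0.1, "ty": 0.33, "tz": 0.9, "ax": 0, "ay": 0, "az": 0}, {"gripper": 0.1, "tx": 0.1, "ty": 0.33, "tz": 0.9, "ax": 0, "ay": 0, "az": 0}, {"gripper": 0.1, "tx": 0.1, "ty": 0.33, "tz": 0.9, "ax": 0, "ay": 0, "az": 0}, {"gripper": 0.1, "tx": 0.1, "ty": 0.33, "tz": 0.9, "ax": 0, "ay": 0, "az": 0}, {"gripper": 0.1, "tx": 0.1, "ty": 0.33, "tz": 0.9, "ax": 0, "ay": 0, "az": 0}, {"gripper": 0.1, "tx": 0.1, "ty": 0.33, "tz": 0.9, "ax": 0, "ay": 0, "az": 0}, {"gripper": 0.1, "tx": 0.1, "ty": 0.35, "tz": 0.7, "ax": 0, "ay": 0, "az": 0}, {"gripper": 0.1, "tx": 0.1, "ty": 0.2, "tz": 0.3, "ax": 0, "ay": 0, "az": 0}, {"gripper": 0.1, "tx": 0.1, "ty": 0.14, "tz": 0.19, "ax": 0, "ay": 0, "az": 0}, {"gripper": 0.1, "tx": 0, "ty": 0, "tz": 0, "ax": 0, "ay": 0, "az": 0}, {"gripper": 0.1, "tx": 0, "ty": 0, "tz": 0, "ax": 0, "ay": 0, "az": 0}])

```text
t: 7.7
eef_pos: [0.4674, -0.0518, 0.3069]
ee_rot: [-1.353, 1.57, -2.997]
force: [-0.5, 0.1, -1.5]
width: 0.0238
```

```bash
cat > look.py <<'E'
from lib import *
import sys
s=st();z=s['R'][:,2];print(round(s['t'],2),s['eef_pos'].round(4),np.degrees(np.arctan2(z[1],z[0])).round(2),s['force'].round(2),round(s['width'],4))
im=optics.grab_frame('scene')
cv2.imwrite(f'pics/{sys.argv[1]}.png',cv2.resize(im[120:240,200:330,::-1],None,fx=6,fy=5,interpolation=0) if 0 else cv2.resize(im[140:235,205:330,::-1],None,fx=6.3,fy=6.3,interpolation=0))
E
python3 look.py s3
```

```text
7.7 [ 0.4674 -0.0518  0.3069] -94.2 [-0.54  0.13 -1.51] 0.0238
```

View pics/s3.png

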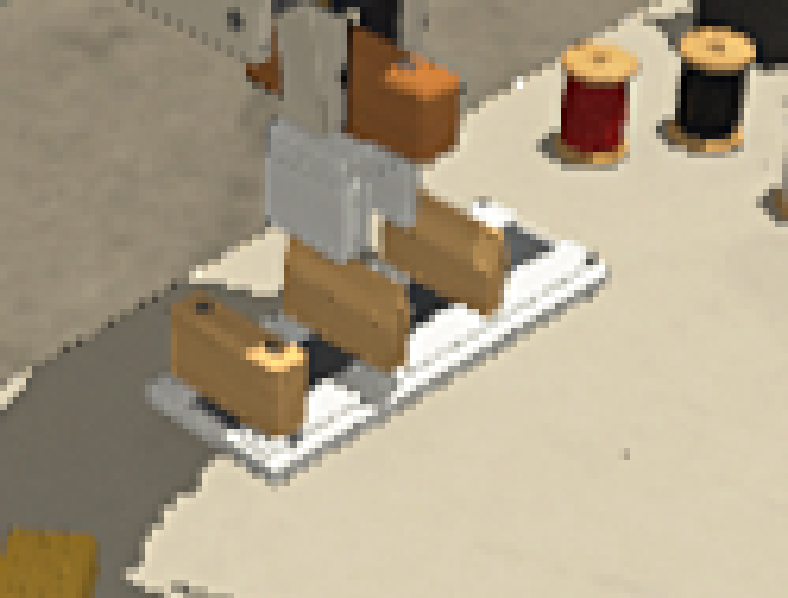

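```bash
cat > ov7.py <<'E'
from lib import *
im=optics.grab_frame('scene'); F=9; u0,v0=228,155
s=st()
im=cv2.resize(im[v0:v0+65,u0:u0+80,::-1],None,fx=F,fy=F,interpolation=0)
def wire(P,col):
    uv=(proj('scene',P)-[u0,v0]+.5)*F
    n=len(P)
    for i in range(8):
        for b in(1,2,4):
            if not i&b: cv2.line(im,tuple(np.int32(uv[i])),tuple(np.int32(uv[i|b])),col,1)
ra=-.0705
for y in(.0282,-.0318):
    for P in (box(-.032,.032,y-.006,y+.006,.014,.038),box(-.032,.032,y-.0015,y+.0015,.056,.0561)): wire(place(P,.4655,-.0833,ra),(255,0,0))
wire(place(box(-.032,.032,.08,.098,.014,.05),.4655,-.0833,ra),(255,0,0))
b=s['eef_pos'][:2]+.0018*np.array([-np.sin(ra),np.cos(ra)]); zs=s['eef_pos'][2]-.2285
for P in (box(-.022,.022,-.0225,-.0145,0,.034),box(-.022,.022,.0055,.0225,0,.034),box(-.022,.022,-.0225,.0225,.034,.046)):
    wire(place(P,b[0],b[1],ra)+[0,0,zs],(0,255,0))
cv2.imwrite('pics/o7.png',im)
E
python3 ov7.py
```

```text
(no output)
```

View pics/o7.png

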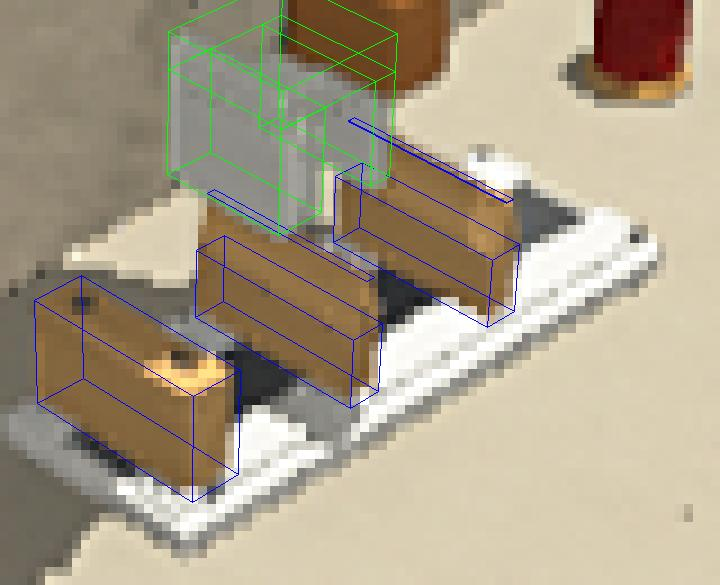

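>>> play_rows(steps=[{"gripper": 0.1, "tx": 0.3, "ty": 0, "tz": 0.04, "ax": 0, "ay": 0, "az": 0}, {"gripper": 0.1, "tx": 0.4, "ty": 0, "tz": 0, "ax": 0, "ay": 0, "az": 0}, {"gripper": 0.1, "tx": 0.3, "ty": 0, "tz": 0, "ax": 0, "ay": 0, "az": 0}, {"gripper": 0.1, "tx": 0.2, "ty": 0, "tz": 0, "ax": 0, "ay": 0, "az": 0}, {"gripper": 0.1, "tx": 0.2, "ty": 0, "tz": 0, "ax": 0, "ay": 0, "az": 0}, {"gripper": 0.1, "tx": 0, "ty": 0, "tz": 0, "ax": 0, "ay": 0, "az": 0}])

```text
t: 8.3
eef_pos: [0.4671, -0.0529, 0.2711]
ee_rot: [-1.281, 1.569, -2.926]
force: [0.1, -0.9, -2.3]
width: 0.0235
```

```bash
python3 look.py s4
```

```text
8.3 [ 0.4671 -0.0529  0.2711] -94.22 [ 0.06 -0.94 -2.31] 0.0235
```

View pics/s4.png

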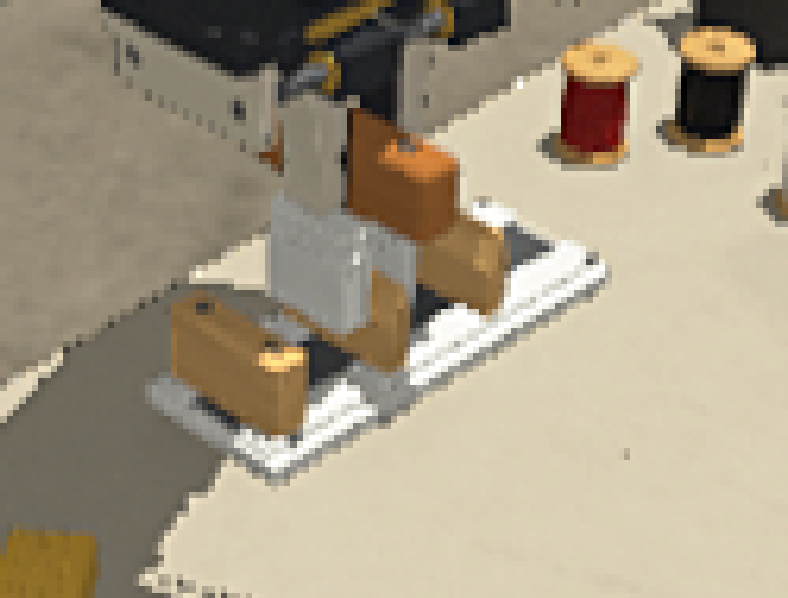

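>>> play_rows(steps=[{"gripper": 0.1, "tx": 0.15, "ty": 0, "tz": 0, "ax": 0, "ay": 0, "az": 0}, {"gripper": 0.1, "tx": 0.15, "ty": 0, "tz": 0, "ax": 0, "ay": 0, "az": 0}, {"gripper": 0.1, "tx": 0.15, "ty": 0, "tz": 0, "ax": 0, "ay": 0, "az": 0}, {"gripper": 0.1, "tx": 0.15, "ty": 0, "tz": 0, "ax": 0, "ay": 0, "az": 0}, {"gripper": 0.1, "tx": 0.1, "ty": 0, "tz": 0, "ax": 0, "ay": 0, "az": 0}, {"gripper": 0.1, "tx": 0, "ty": 0, "tz": 0, "ax": 0, "ay": 0, "az": 0}])

```text
t: 8.85
eef_pos: [0.4672, -0.0531, 0.254]
ee_rot: [-1.289, 1.57, -2.934]
force: [-0.1, 0.9, -1.5]
width: 0.0236
```

```bash
python3 look.py s5
```

```text
8.85 [ 0.4672 -0.0531  0.254 ] -94.24 [-0.1   0.95 -1.46] 0.0236
```

View pics/s5.png

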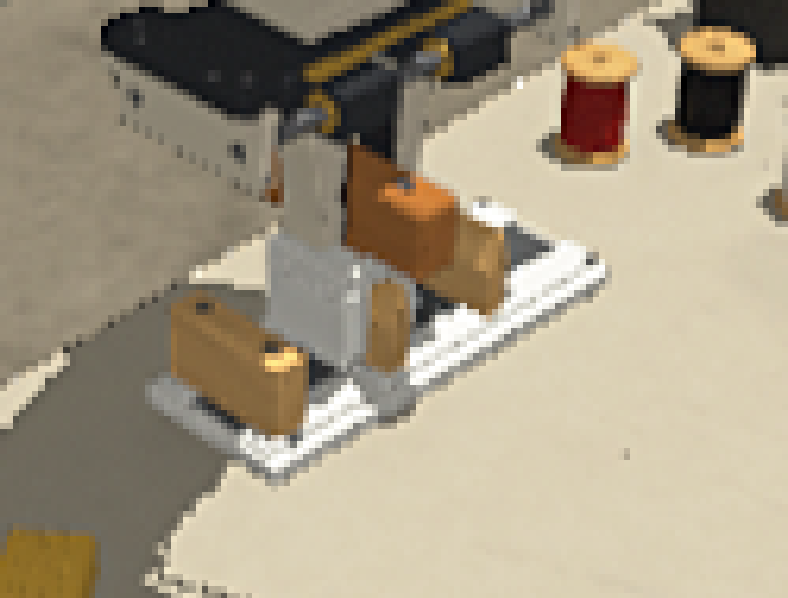

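>>> play_rows(steps=[{"gripper": 0.1, "tx": 0, "ty": 0, "tz": -0.05, "ax": 0, "ay": 0, "az": 0}, {"gripper": 0.1, "tx": 0, "ty": 0, "tz": -0.05, "ax": 0, "ay": 0, "az": 0}, {"gripper": 0.1, "tx": 0, "ty": 0, "tz": -0.05, "ax": 0, "ay": 0, "az": 0}, {"gripper": 0.1, "tx": 0, "ty": 0, "tz": -0.05, "ax": 0, "ay": 0, "az": 0}, {"gripper": 0.1, "tx": 0, "ty": 0, "tz": -0.05, "ax": 0, "ay": 0, "az": 0}, {"gripper": 0.1, "tx": 0, "ty": 0, "tz": -0.05, "ax": 0, "ay": 0, "az": 0}, {"gripper": 0.1, "tx": 0, "ty": 0, "tz": -0.05, "ax": 0, "ay": 0, "az": 0}, {"gripper": 0.1, "tx": 0, "ty": 0, "tz": -0.05, "ax": 0, "ay": 0, "az": 0}, {"gripper": 0.1, "tx": 0, "ty": 0, "tz": -0.05, "ax": 0, "ay": 0, "az": 0}, {"gripper": 0.1, "tx": 0, "ty": 0, "tz": -0.05, "ax": 0, "ay": 0, "az": 0}, {"gripper": 0.1, "tx": 0, "ty": 0, "tz": -0.05, "ax": 0, "ay": 0, "az": 0}, {"gripper": 0.1, "tx": 0, "ty": 0, "tz": -0.05, "ax": 0, "ay": 0, "az": 0}])

```text
t: 9.9
eef_pos: [0.4685, -0.038, 0.2547]
ee_rot: [0.019, 1.571, -1.626]
force: [-0.0, -3.5, 0.0]
width: 0.0239
```

```bash
python3 look.py s6
```

```text
9.9 [ 0.4685 -0.038   0.2547] -94.23 [-0.02 -3.46  0.02] 0.0239
```

View pics/s6.png

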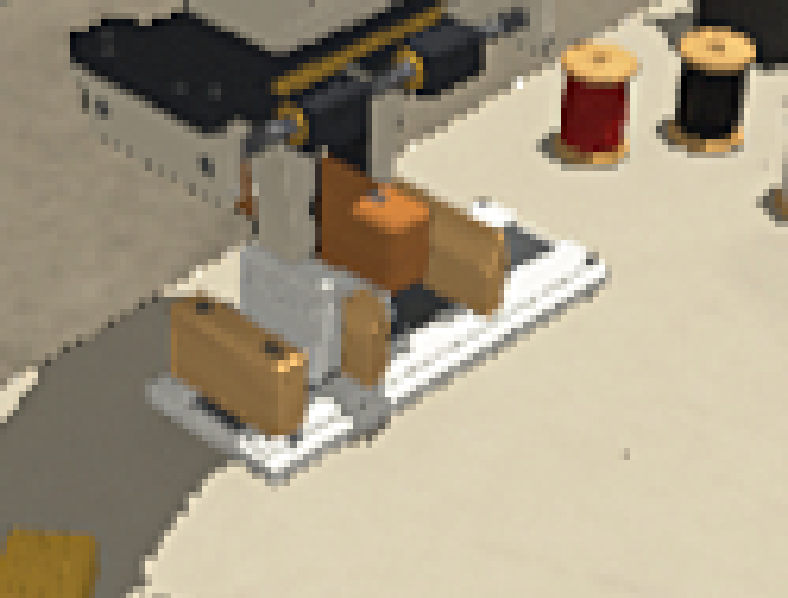

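>>> play_rows(steps=[{"gripper": 0.1, "tx": 0, "ty": 0, "tz": -0.04, "ax": 0, "ay": 0, "az": 0}, {"gripper": 0.1, "tx": 0, "ty": 0, "tz": -0.04, "ax": 0, "ay": 0, "az": 0}, {"gripper": 0.1, "tx": 0, "ty": 0, "tz": -0.04, "ax": 0, "ay": 0, "az": 0}, {"gripper": 0.1, "tx": 0, "ty": 0, "tz": -0.04, "ax": 0, "ay": 0, "az": 0}, {"gripper": 0.1, "tx": 0, "ty": 0, "tz": -0.04, "ax": 0, "ay": 0, "az": 0}, {"gripper": 0.1, "tx": 0, "ty": 0, "tz": -0.04, "ax": 0, "ay": 0, "az": 0}, {"gripper": 0.1, "tx": 0, "ty": 0, "tz": -0.03, "ax": 0, "ay": 0, "az": 0}])

```text
t: 10.53
eef_pos: [0.469, -0.0313, 0.2547]
ee_rot: [0.784, 1.571, -0.861]
force: [0.2, -4.1, -1.2]
width: 0.0239
```

```bash
python3 look.py s7
```

```text
10.53 [ 0.469  -0.0313  0.2547] -94.23 [ 0.22 -4.1  -1.2 ] 0.0239
```

View pics/s7.png

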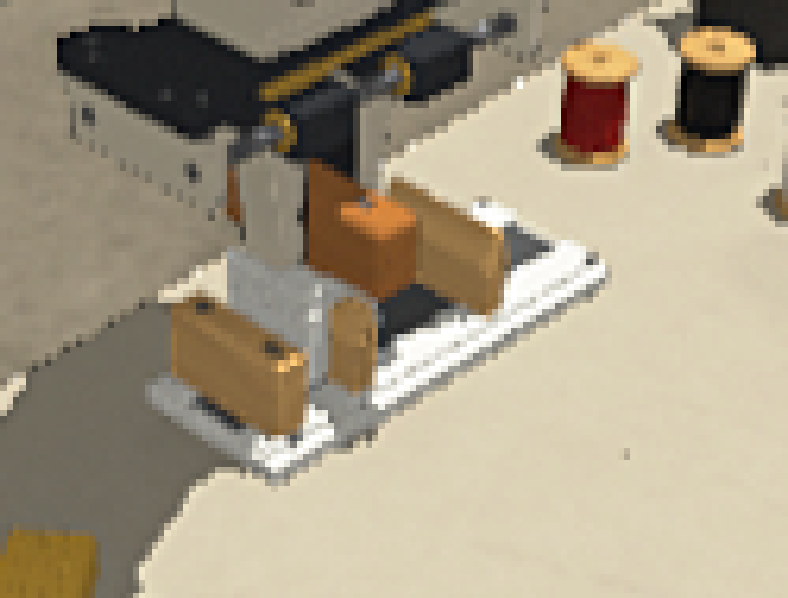

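>>> play_rows(steps=[{"gripper": 0.1, "tx": 0, "ty": 0, "tz": -0.02, "ax": 0, "ay": 0, "az": 0}, {"gripper": 0.1, "tx": 0, "ty": 0, "tz": -0.02, "ax": 0, "ay": 0, "az": 0}, {"gripper": 0.1, "tx": 0, "ty": 0, "tz": -0.02, "ax": 0, "ay": 0, "az": 0}, {"gripper": 0.1, "tx": 0, "ty": 0, "tz": -0.02, "ax": 0, "ay": 0, "az": 0}])

```text
t: 10.92
eef_pos: [0.4691, -0.0294, 0.2547]
ee_rot: [-0.849, 1.571, -2.494]
force: [0.1, -4.0, -1.2]
width: 0.0238
```

>>> play_rows(steps=[{"gripper": 0.1, "tx": 0, "ty": 0, "tz": -0.02, "ax": 0, "ay": 0, "az": 0}, {"gripper": 0.1, "tx": 0, "ty": 0, "tz": -0.02, "ax": 0, "ay": 0, "az": 0}])

```text
t: 11.08
eef_pos: [0.4692, -0.0284, 0.2546]
ee_rot: [-0.871, 1.571, -2.516]
force: [0.2, -6.3, -0.6]
width: 0.0236
```

>>> play_rows(steps=[{"gripper": 0.1, "tx": 0, "ty": 0, "tz": -0.02, "ax": 0, "ay": 0, "az": 0}])

```text
t: 11.17
eef_pos: [0.4692, -0.0282, 0.2547]
ee_rot: [-0.456, 1.57, -2.101]
force: [1.5, -9.7, -0.7]
width: 0.0238
```

>>> play_rows(steps=[{"gripper": 0.1, "tx": 0, "ty": 0, "tz": 0, "ax": 0, "ay": 0, "az": 0}, {"gripper": 0.1, "tx": 0, "ty": 0, "tz": 0, "ax": 0, "ay": 0, "az": 0}, {"gripper": 0.1, "tx": 0, "ty": 0, "tz": 0, "ax": 0, "ay": 0, "az": 0}, {"gripper": 0.1, "tx": 0, "ty": 0, "tz": 0, "ax": 0, "ay": 0, "az": 0}])

```text
t: 11.5
eef_pos: [0.4692, -0.0282, 0.2547]
ee_rot: [-0.316, 1.57, -1.961]
force: [0.8, -6.0, -0.7]
width: 0.0238
```

```bash
python3 look.py s8
```

```text
11.5 [ 0.4692 -0.0282  0.2547] -94.23 [ 0.77 -6.01 -0.67] 0.0238
```

View pics/s8.png

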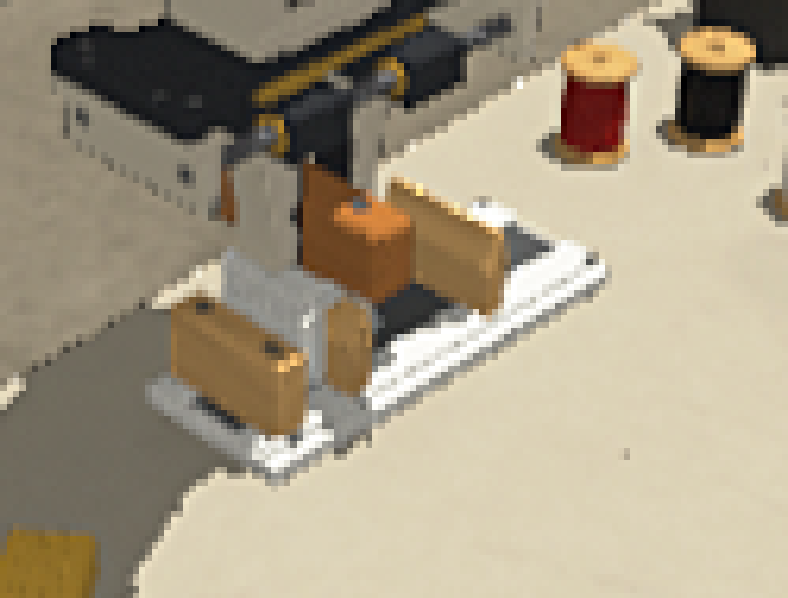

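>>> play_rows(steps=[{"gripper": 0.1, "tx": 0, "ty": 0, "tz": -0.015, "ax": 0, "ay": 0, "az": 0}, {"gripper": 0.1, "tx": 0, "ty": 0, "tz": 0, "ax": 0, "ay": 0, "az": 0}])

```text
t: 11.72
eef_pos: [0.4693, -0.0281, 0.2547]
ee_rot: [-0.275, 1.569, -1.92]
force: [1.1, -9.0, -0.8]
width: 0.024
```

>>> play_rows(steps=[{"gripper": 0.1, "tx": 0, "ty": 0, "tz": 0, "ax": 0, "ay": 0, "az": 0}, {"gripper": 0.1, "tx": 0, "ty": 0, "tz": 0, "ax": 0, "ay": 0, "az": 0}])

```text
t: 11.88
eef_pos: [0.4693, -0.0281, 0.2547]
ee_rot: [-0.284, 1.57, -1.929]
force: [1.0, -9.1, -1.1]
width: 0.0239
```

>>> play_rows(steps=[{"gripper": 0.1, "tx": 0, "ty": 0, "tz": 0, "ax": 0, "ay": 0, "az": 0}, {"gripper": 0.1, "tx": 0, "ty": 0, "tz": 0, "ax": 0, "ay": 0, "az": 0}, {"gripper": 0.1, "tx": 0, "ty": 0, "tz": 0.06, "ax": 0, "ay": 0, "az": 0}, {"gripper": 0.1, "tx": 0, "ty": 0, "tz": 0.06, "ax": 0, "ay": 0, "az": 0}, {"gripper": 0.1, "tx": 0, "ty": 0, "tz": 0.05, "ax": 0, "ay": 0, "az": 0}, {"gripper": 0.1, "tx": 0, "ty": 0, "tz": 0, "ax": 0, "ay": 0, "az": 0}])

```text
t: 12.38
eef_pos: [0.469, -0.0317, 0.2546]
ee_rot: [2.794, 1.57, 1.149]
force: [-0.7, 0.3, -2.8]
width: 0.0237
```

```bash
python3 look.py s9
```

```text
12.38 [ 0.469  -0.0317  0.2546] -94.24 [-0.69  0.28 -2.78] 0.0237
```

View pics/s9.png

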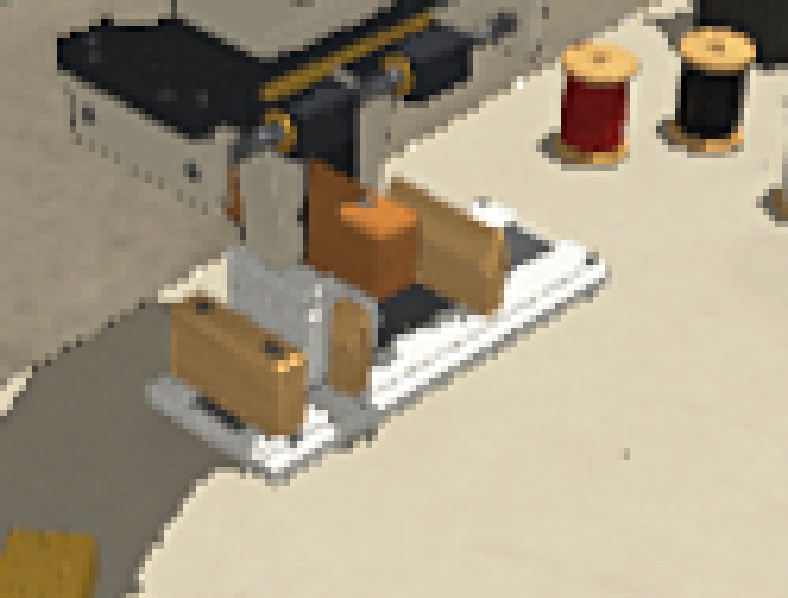

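>>> play_rows(steps=[{"gripper": 0.1, "tx": -0.2, "ty": 0, "tz": 0, "ax": 0, "ay": 0, "az": 0}, {"gripper": 0.1, "tx": -0.4, "ty": 0, "tz": 0, "ax": 0, "ay": 0, "az": 0}, {"gripper": 0.1, "tx": -0.5, "ty": 0, "tz": 0, "ax": 0, "ay": 0, "az": 0}, {"gripper": 0.1, "tx": -0.5, "ty": 0, "tz": 0, "ax": 0, "ay": 0, "az": 0}, {"gripper": 0.1, "tx": -0.3, "ty": 0, "tz": 0, "ax": 0, "ay": 0, "az": 0}, {"gripper": 0.1, "tx": 0, "ty": 0, "tz": 0.3, "ax": 0, "ay": 0, "az": 0}, {"gripper": 0.1, "tx": 0, "ty": 0, "tz": 0.6, "ax": 0, "ay": 0, "az": 0}, {"gripper": 0.1, "tx": 0, "ty": 0, "tz": 0.7, "ax": 0.03, "ay": 0, "az": 0}, {"gripper": 0.1, "tx": 0, "ty": 0, "tz": 0.7, "ax": 0, "ay": 0, "az": 0}, {"gripper": 0.1, "tx": 0, "ty": 0, "tz": 0.6, "ax": 0, "ay": 0, "az": 0}, {"gripper": 0.1, "tx": 0, "ty": 0, "tz": 0.35, "ax": 0, "ay": 0, "az": 0}, {"gripper": 0.1, "tx": 0, "ty": 0, "tz": 0, "ax": 0, "ay": 0, "az": 0}, {"gripper": 0.1, "tx": 0, "ty": 0, "tz": 0, "ax": 0, "ay": 0, "az": 0}])

```text
t: 13.52
eef_pos: [0.4627, -0.1132, 0.3018]
ee_rot: [-1.65, 1.57, 2.984]
force: [0.1, 0.5, -1.9]
width: 0.0235
```

```bash
python3 look.py s10; sed -i 's/.0282,-.0318/.049,-.0322/' ov7.py; python3 ov7.py
```

```text
13.52 [ 0.4627 -0.1132  0.3018] -94.49 [ 0.07  0.51 -1.94] 0.0235
```

View pics/o7.png

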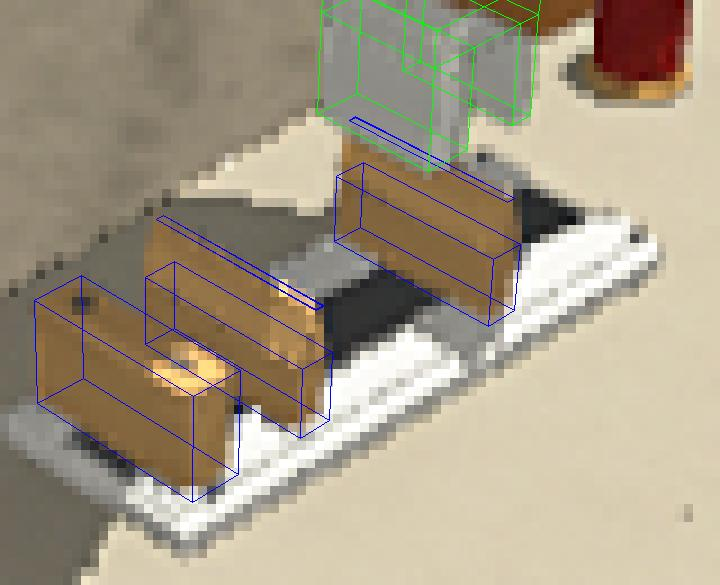

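>>> play_rows(steps=[{"gripper": 0.1, "tx": 0.3, "ty": 0, "tz": 0, "ax": -0.03, "ay": 0, "az": 0}, {"gripper": 0.1, "tx": 0.4, "ty": 0, "tz": 0, "ax": -0.03, "ay": 0, "az": 0}, {"gripper": 0.1, "tx": 0.3, "ty": 0, "tz": 0, "ax": 0, "ay": 0, "az": 0}, {"gripper": 0.1, "tx": 0.2, "ty": 0, "tz": 0, "ax": 0, "ay": 0, "az": 0}, {"gripper": 0.1, "tx": 0, "ty": 0, "tz": 0, "ax": 0, "ay": 0, "az": 0}])

```text
t: 14.03
eef_pos: [0.4625, -0.1125, 0.2708]
ee_rot: [-1.42, 1.568, -3.061]
force: [0.1, -0.5, -2.5]
width: 0.024
```

```bash
python3 look.py s11
```

```text
14.03 [ 0.4625 -0.1125  0.2708] -94.04 [ 0.06 -0.52 -2.49] 0.024
```

View pics/s11.png

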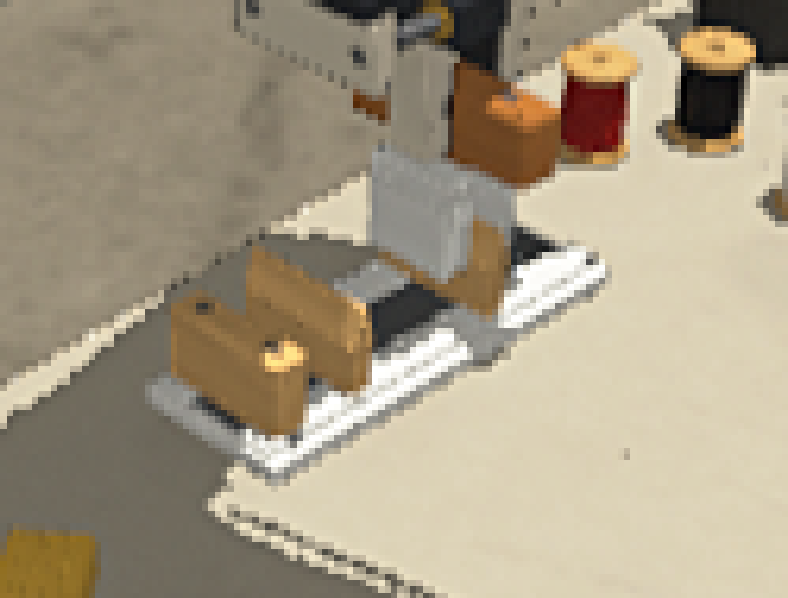

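>>> play_rows(steps=[{"gripper": 0.1, "tx": 0.15, "ty": 0, "tz": 0, "ax": 0, "ay": 0, "az": 0}, {"gripper": 0.1, "tx": 0.15, "ty": 0, "tz": 0, "ax": 0, "ay": 0, "az": 0}, {"gripper": 0.1, "tx": 0.15, "ty": 0, "tz": 0, "ax": 0, "ay": 0, "az": 0}, {"gripper": 0.1, "tx": 0.1, "ty": 0, "tz": 0, "ax": 0, "ay": 0, "az": 0}, {"gripper": 0.1, "tx": 0.1, "ty": 0, "tz": 0, "ax": 0, "ay": 0, "az": 0}, {"gripper": 0.1, "tx": 0, "ty": 0, "tz": 0, "ax": 0, "ay": 0, "az": 0}])

```text
t: 14.58
eef_pos: [0.4627, -0.1128, 0.2554]
ee_rot: [-1.399, 1.57, -3.041]
force: [-0.8, -0.0, -1.8]
width: 0.0236
```

```bash
python3 look.py s12
```

```text
14.58 [ 0.4627 -0.1128  0.2554] -94.06 [-0.83 -0.03 -1.83] 0.0236
```

View pics/s12.png

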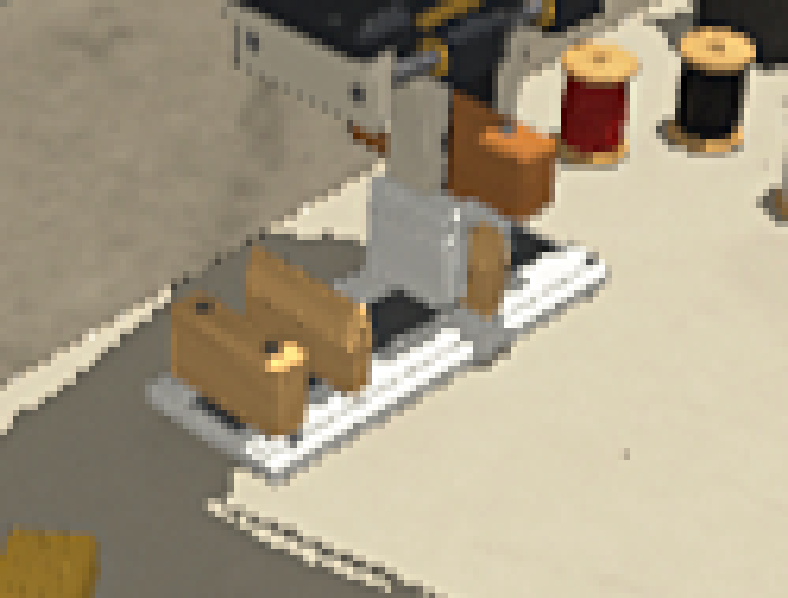

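>>> play_rows(steps=[{"gripper": 0.1, "tx": 0, "ty": 0, "tz": -0.05, "ax": 0, "ay": 0, "az": 0}, {"gripper": 0.1, "tx": 0, "ty": 0, "tz": -0.06, "ax": 0, "ay": 0, "az": 0}, {"gripper": 0.1, "tx": 0, "ty": 0, "tz": -0.07, "ax": 0, "ay": 0, "az": 0}, {"gripper": 0.1, "tx": 0, "ty": 0, "tz": -0.08, "ax": 0, "ay": 0, "az": 0}, {"gripper": 0.1, "tx": 0, "ty": 0, "tz": -0.08, "ax": 0, "ay": 0, "az": 0}, {"gripper": 0.1, "tx": 0, "ty": 0, "tz": -0.08, "ax": 0, "ay": 0, "az": 0}, {"gripper": 0.1, "tx": 0, "ty": 0, "tz": -0.08, "ax": 0, "ay": 0, "az": 0}, {"gripper": 0.1, "tx": 0, "ty": 0, "tz": -0.08, "ax": 0, "ay": 0, "az": 0}, {"gripper": 0.1, "tx": 0, "ty": 0, "tz": -0.08, "ax": 0, "ay": 0, "az": 0}, {"gripper": 0.1, "tx": 0, "ty": 0, "tz": -0.08, "ax": 0, "ay": 0, "az": 0}, {"gripper": 0.1, "tx": 0, "ty": 0, "tz": -0.08, "ax": 0, "ay": 0, "az": 0}, {"gripper": 0.1, "tx": 0, "ty": 0, "tz": -0.08, "ax": 0, "ay": 0, "az": 0}, {"gripper": 0.1, "tx": 0, "ty": 0, "tz": -0.08, "ax": 0, "ay": 0, "az": 0}, {"gripper": 0.1, "tx": 0, "ty": 0, "tz": -0.08, "ax": 0, "ay": 0, "az": 0}, {"gripper": 0.1, "tx": 0, "ty": 0, "tz": -0.08, "ax": 0, "ay": 0, "az": 0}, {"gripper": 0.1, "tx": 0, "ty": 0, "tz": -0.08, "ax": 0, "ay": 0, "az": 0}, {"gripper": 0.1, "tx": 0, "ty": 0, "tz": -0.08, "ax": 0, "ay": 0, "az": 0}, {"gripper": 0.1, "tx": 0, "ty": 0, "tz": -0.07, "ax": 0, "ay": 0, "az": 0}, {"gripper": 0.1, "tx": 0, "ty": 0, "tz": -0.05, "ax": 0, "ay": 0, "az": 0}, {"gripper": 0.1, "tx": 0, "ty": 0, "tz": -0.03, "ax": 0, "ay": 0, "az": 0}])

```text
t: 16.3
eef_pos: [0.4655, -0.0764, 0.2559]
ee_rot: [1.25, 1.571, -0.391]
force: [-0.4, -4.4, 0.1]
width: 0.0242
```

```bash
python3 look.py s13
```

```text
16.3 [ 0.4655 -0.0764  0.2559] -94.05 [-0.42 -4.38  0.13] 0.0242
```

View pics/s13.png

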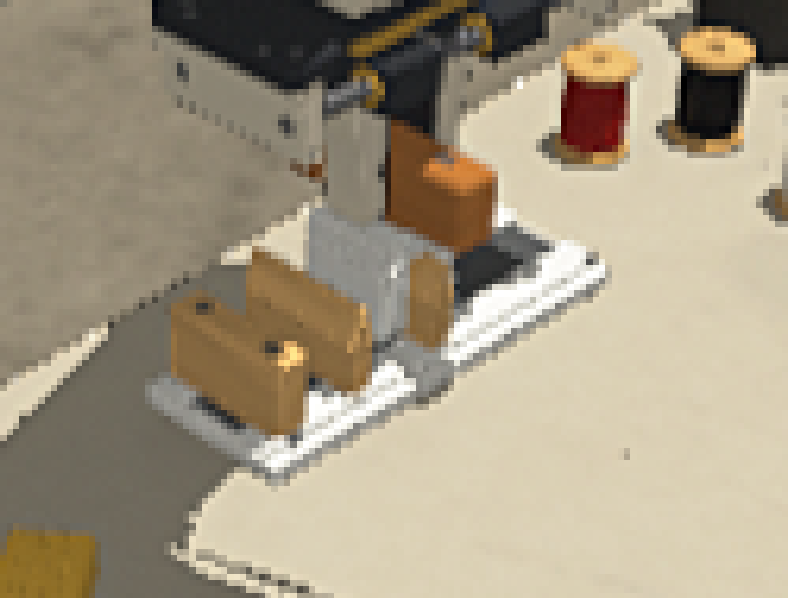

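>>> play_rows(steps=[{"gripper": 0.1, "tx": 0, "ty": 0, "tz": -0.04, "ax": 0, "ay": 0, "az": 0}, {"gripper": 0.1, "tx": 0, "ty": 0, "tz": -0.04, "ax": 0, "ay": 0, "az": 0}, {"gripper": 0.1, "tx": 0, "ty": 0, "tz": -0.04, "ax": 0, "ay": 0, "az": 0}, {"gripper": 0.1, "tx": 0, "ty": 0, "tz": -0.04, "ax": 0, "ay": 0, "az": 0}, {"gripper": 0.1, "tx": 0, "ty": 0, "tz": -0.04, "ax": 0, "ay": 0, "az": 0}, {"gripper": 0.1, "tx": 0, "ty": 0, "tz": -0.04, "ax": 0, "ay": 0, "az": 0}, {"gripper": 0.1, "tx": 0, "ty": 0, "tz": -0.04, "ax": 0, "ay": 0, "az": 0}, {"gripper": 0.1, "tx": 0, "ty": 0, "tz": -0.03, "ax": 0, "ay": 0, "az": 0}, {"gripper": 0.1, "tx": 0, "ty": 0, "tz": 0, "ax": 0, "ay": 0, "az": 0}])

```text
t: 17.1
eef_pos: [0.466, -0.0687, 0.2559]
ee_rot: [2.612, 1.571, 0.97]
force: [-0.5, -2.9, -1.2]
width: 0.0232
```

>>> play_rows(steps=[{"gripper": 0.1, "tx": 0, "ty": 0, "tz": -0.02, "ax": 0, "ay": 0, "az": 0}, {"gripper": 0.1, "tx": 0, "ty": 0, "tz": -0.02, "ax": 0, "ay": 0, "az": 0}, {"gripper": 0.1, "tx": 0, "ty": 0, "tz": 0, "ax": 0, "ay": 0, "az": 0}])

```text
t: 17.35
eef_pos: [0.4661, -0.0678, 0.2559]
ee_rot: [2.126, 1.571, 0.484]
force: [0.3, -2.6, -0.5]
width: 0.0236
```

```bash
python3 look.py s14
```

```text
17.35 [ 0.4661 -0.0678  0.2559] -94.05 [ 0.31 -2.56 -0.51] 0.0236
```

View pics/s14.png

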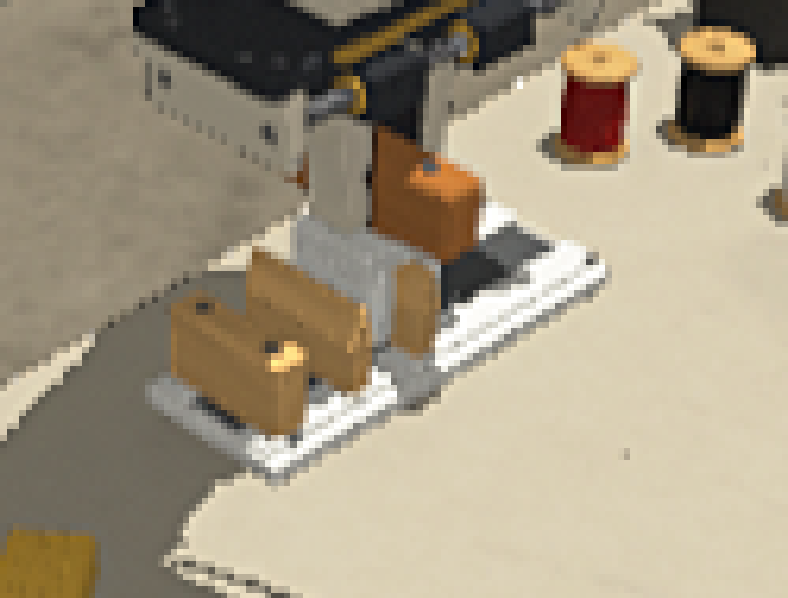

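>>> play_rows(steps=[{"gripper": 0.1, "tx": 0, "ty": 0, "tz": -0.02, "ax": 0, "ay": 0, "az": 0}, {"gripper": 0.1, "tx": 0, "ty": 0, "tz": -0.02, "ax": 0, "ay": 0, "az": 0}, {"gripper": 0.1, "tx": 0, "ty": 0, "tz": -0.02, "ax": 0, "ay": 0, "az": 0}, {"gripper": 0.1, "tx": 0, "ty": 0, "tz": -0.02, "ax": 0, "ay": 0, "az": 0}])

```text
t: 17.73
eef_pos: [0.4662, -0.0659, 0.2559]
ee_rot: [-0.002, 1.571, -1.644]
force: [0.3, -3.1, 0.0]
width: 0.0236
```

>>> play_rows(steps=[{"gripper": 0.1, "tx": 0, "ty": 0, "tz": -0.01, "ax": 0, "ay": 0, "az": 0}, {"gripper": 0.1, "tx": 0, "ty": 0, "tz": 0, "ax": 0, "ay": 0, "az": 0}])

```text
t: 17.9
eef_pos: [0.4662, -0.0656, 0.2559]
ee_rot: [-1.998, 1.571, 2.643]
force: [0.3, -3.1, -0.2]
width: 0.0236
```

>>> play_rows(steps=[{"gripper": 0.1, "tx": 0, "ty": 0, "tz": -0.01, "ax": 0, "ay": 0, "az": 0}])

```text
t: 17.98
eef_pos: [0.4662, -0.0654, 0.2559]
ee_rot: [-1.663, 1.571, 2.979]
force: [0.4, -4.5, -0.2]
width: 0.0235
```

>>> play_rows(steps=[{"gripper": 0.1, "tx": 0, "ty": 0, "tz": -0.01, "ax": 0, "ay": 0, "az": 0}])

```text
t: 18.07
eef_pos: [0.4662, -0.0652, 0.2559]
ee_rot: [-0.403, 1.57, -2.045]
force: [0.5, -6.2, -1.1]
width: 0.0239
```

>>> play_rows(steps=[{"gripper": 0.1, "tx": 0, "ty": 0, "tz": -0.01, "ax": 0, "ay": 0, "az": 0}])

```text
t: 18.15
eef_pos: [0.4662, -0.0651, 0.2559]
ee_rot: [-0.389, 1.57, -2.03]
force: [0.8, -7.0, -1.8]
width: 0.0243
```

>>> play_rows(steps=[{"gripper": 0.1, "tx": 0, "ty": 0, "tz": 0, "ax": 0, "ay": 0, "az": 0}, {"gripper": 0.1, "tx": 0, "ty": 0, "tz": 0, "ax": 0, "ay": 0, "az": 0}, {"gripper": 0.1, "tx": 0, "ty": 0, "tz": 0, "ax": 0, "ay": 0, "az": 0}])

```text
t: 18.4
eef_pos: [0.4662, -0.0651, 0.2559]
ee_rot: [-0.233, 1.57, -1.875]
force: [0.6, -5.5, -1.7]
width: 0.0238
```

```bash
python3 look.py s15
```

```text
18.4 [ 0.4662 -0.0651  0.2559] -94.05 [ 0.64 -5.54 -1.66] 0.0238
```

View pics/s15.png

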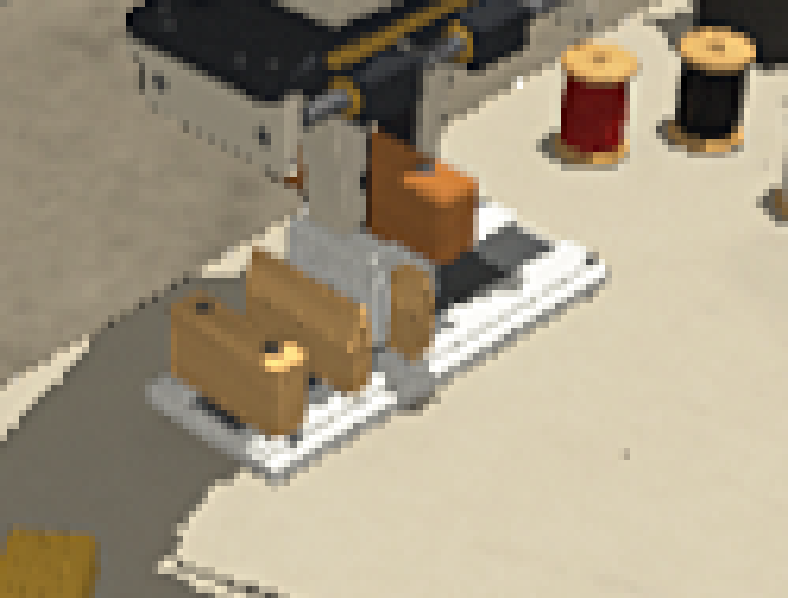

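>>> play_rows(steps=[{"gripper": 0.1, "tx": 0, "ty": 0, "tz": -0.01, "ax": 0, "ay": 0, "az": 0}, {"gripper": 0.1, "tx": 0, "ty": 0, "tz": 0, "ax": 0, "ay": 0, "az": 0}, {"gripper": 0.1, "tx": 0, "ty": 0, "tz": 0, "ax": 0, "ay": 0, "az": 0}])

```text
t: 18.7
eef_pos: [0.4662, -0.065, 0.2559]
ee_rot: [-0.34, 1.57, -1.982]
force: [0.0, -6.6, -1.2]
width: 0.0238
```

>>> play_rows(steps=[{"gripper": 0.1, "tx": 0, "ty": 0, "tz": 0, "ax": 0, "ay": 0, "az": 0}, {"gripper": 0.1, "tx": 0, "ty": 0, "tz": 0, "ax": 0, "ay": 0, "az": 0}])

```text
t: 18.87
eef_pos: [0.4662, -0.065, 0.2559]
ee_rot: [-0.282, 1.57, -1.923]
force: [0.9, -7.1, -0.8]
width: 0.0238
```

>>> play_rows(steps=[{"gripper": 0.1, "tx": 0, "ty": 0, "tz": 0.05, "ax": 0, "ay": 0, "az": 0}, {"gripper": 0.1, "tx": 0, "ty": 0, "tz": 0.06, "ax": 0, "ay": 0, "az": 0}, {"gripper": 0.1, "tx": 0, "ty": 0, "tz": 0.06, "ax": 0, "ay": 0, "az": 0}, {"gripper": 0.1, "tx": 0, "ty": 0, "tz": 0, "ax": 0, "ay": 0, "az": 0}])

```text
t: 19.2
eef_pos: [0.466, -0.0688, 0.2559]
ee_rot: [2.918, 1.57, 1.276]
force: [-0.4, -0.8, -2.7]
width: 0.0241
```

>>> play_rows(steps=[{"gripper": 0.1, "tx": -0.2, "ty": 0, "tz": 0, "ax": 0, "ay": 0, "az": 0}, {"gripper": 0.1, "tx": -0.4, "ty": 0, "tz": 0, "ax": 0, "ay": 0, "az": 0}, {"gripper": 0.1, "tx": -0.5, "ty": 0, "tz": 0, "ax": 0, "ay": 0, "az": 0}, {"gripper": 0.1, "tx": -0.6, "ty": 0, "tz": 0, "ax": 0, "ay": 0, "az": 0}, {"gripper": 0.1, "tx": -0.6, "ty": 0, "tz": 0, "ax": 0, "ay": 0, "az": 0}, {"gripper": 0.1, "tx": -0.3, "ty": 0, "tz": 0, "ax": 0, "ay": 0, "az": 0}, {"gripper": 0.1, "tx": 0, "ty": 0, "tz": 0, "ax": 0, "ay": 0, "az": 0}])

```text
t: 19.78
eef_pos: [0.4665, -0.0687, 0.3228]
ee_rot: [1.852, 1.567, 0.211]
force: [0.3, 0.1, -2.7]
width: 0.0238
```

```bash
python3 look.py s16; python3 -c "
from lib import *
plan([.385,.160,.30],np.radians(-94.04))"; sed -i 's/.049,-.0322/.049,.012/' ov7.py; python3 ov7.py
```

```text
19.78 [ 0.4665 -0.0687  0.3228] -94.03 [ 0.33  0.09 -2.67] 0.0238
shift units txyz [ 0.863 -3.885 -8.897] turn units axyz [-0.002 -0.008 -0.018]
```

View pics/o7.png

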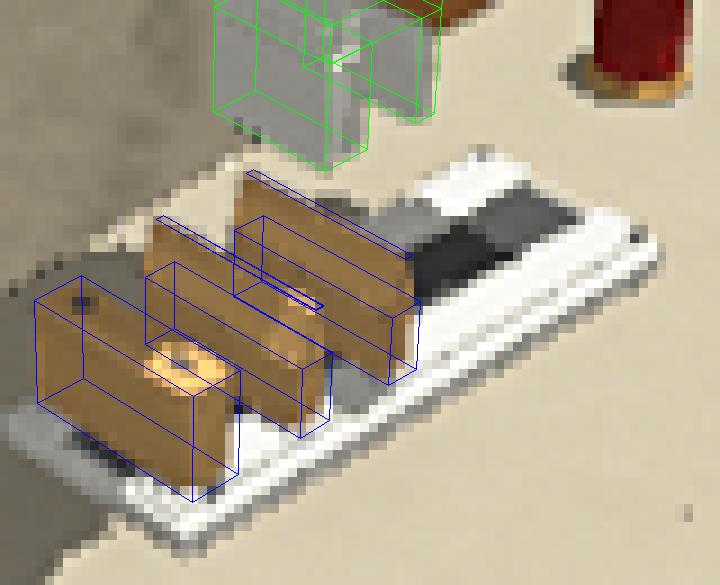

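>>> play_rows(steps=[{"gripper": 0.1, "tx": 0, "ty": -0.2, "tz": -0.4, "ax": 0, "ay": 0, "az": 0}, {"gripper": 0.1, "tx": 0, "ty": -0.36, "tz": -0.8, "ax": 0, "ay": 0, "az": 0}, {"gripper": 0.1, "tx": 0, "ty": -0.36, "tz": -0.8, "ax": 0, "ay": 0, "az": 0}, {"gripper": 0.1, "tx": 0, "ty": -0.36, "tz": -0.8, "ax": 0, "ay": 0, "az": 0}, {"gripper": 0.1, "tx": 0, "ty": -0.36, "tz": -0.8, "ax": 0, "ay": 0, "az": 0}, {"gripper": 0.1, "tx": 0, "ty": -0.36, "tz": -0.8, "ax": 0, "ay": 0, "az": 0}, {"gripper": 0.1, "tx": 0, "ty": -0.36, "tz": -0.8, "ax": 0, "ay": 0, "az": 0}, {"gripper": 0.1, "tx": 0, "ty": -0.36, "tz": -0.8, "ax": 0, "ay": 0, "az": 0}, {"gripper": 0.1, "tx": 0, "ty": -0.36, "tz": -0.8, "ax": 0, "ay": 0, "az": 0}, {"gripper": 0.1, "tx": 0, "ty": -0.36, "tz": -0.8, "ax": 0, "ay": 0, "az": 0}, {"gripper": 0.1, "tx": 0, "ty": -0.3, "tz": -0.8, "ax": 0, "ay": 0, "az": 0}, {"gripper": 0.1, "tx": 0.2, "ty": -0.14, "tz": -0.4, "ax": 0, "ay": 0, "az": 0}, {"gripper": 0.1, "tx": 0.3, "ty": 0, "tz": -0.1, "ax": 0, "ay": 0, "az": 0}, {"gripper": 0.1, "tx": 0.4, "ty": 0, "tz": 0, "ax": 0, "ay": 0, "az": 0}, {"gripper": 0.1, "tx": 0, "ty": 0, "tz": 0, "ax": 0, "ay": 0, "az": 0}, {"gripper": 0.1, "tx": 0, "ty": 0, "tz": 0, "ax": 0, "ay": 0, "az": 0}])

```text
t: 21.22
eef_pos: [0.3847, 0.1592, 0.2973]
ee_rot: [-0.659, 1.568, -2.301]
force: [-0.0, 0.1, -2.0]
width: 0.024
```

```bash
cat >look2.py <<'E'
from lib import *
import sys
s=st();z=s['R'][:,2];print(round(s['t'],2),s['eef_pos'].round(4),np.degrees(np.arctan2(z[1],z[0])).round(2),s['force'].round(2),round(s['width'],4),'tool x',s['R'][:,0].round(4))
im=optics.grab_frame('scene')
cv2.imwrite(f'pics/{sys.argv[1]}.png',cv2.resize(im[140:290,120:300,::-1],None,fx=4,fy=4,interpolation=0))
E
python3 look2.py s17;python3 -c "
from lib import *
plan([.385,.160,.2298],np.radians(-94.04))"
```

```text
21.22 [0.3847 0.1592 0.2973] -94.07 [-0.05  0.08 -1.95] 0.024 tool x [-0.0021 -0.0023 -1.    ]
shift units txyz [ 2.723e+00  1.000e-03 -3.000e-02] turn units axyz [-0.007  0.014  0.01 ]
```

View pics/s17.png

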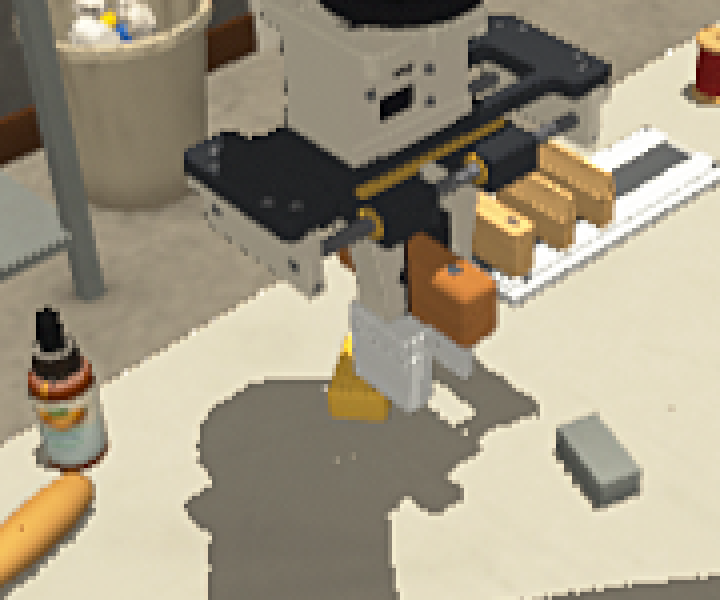

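>>> play_rows(steps=[{"gripper": 0.1, "tx": 0.4, "ty": 0, "tz": 0, "ax": 0, "ay": 0, "az": 0}, {"gripper": 0.1, "tx": 0.6, "ty": 0, "tz": 0, "ax": 0, "ay": 0, "az": 0}, {"gripper": 0.1, "tx": 0.6, "ty": 0, "tz": 0, "ax": 0, "ay": 0, "az": 0}, {"gripper": 0.1, "tx": 0.5, "ty": 0, "tz": 0, "ax": 0, "ay": 0, "az": 0}, {"gripper": 0.1, "tx": 0.3, "ty": 0, "tz": 0, "ax": 0, "ay": 0, "az": 0}, {"gripper": 0.1, "tx": 0.1, "ty": 0, "tz": 0, "ax": 0, "ay": 0, "az": 0}, {"gripper": 0.1, "tx": 0.05, "ty": 0, "tz": 0, "ax": 0, "ay": 0, "az": 0}, {"gripper": 0.1, "tx": 0, "ty": 0, "tz": 0, "ax": 0, "ay": 0, "az": 0}])

```text
t: 21.93
eef_pos: [0.3852, 0.16, 0.235]
ee_rot: [2.148, 1.57, 0.506]
force: [0.9, 0.4, -2.7]
width: 0.0235
```

>>> play_rows(steps=[{"gripper": 0.1, "tx": 0.03, "ty": 0, "tz": 0, "ax": 0, "ay": 0, "az": 0}, {"gripper": 0.1, "tx": 0, "ty": 0, "tz": 0, "ax": 0, "ay": 0, "az": 0}])

```text
t: 22.1
eef_pos: [0.3851, 0.1601, 0.2344]
ee_rot: [2.459, 1.57, 0.817]
force: [0.2, -0.1, -2.3]
width: 0.024
```

```bash
python3 look2.py s18
```

```text
22.1 [0.3851 0.1601 0.2344] -94.05 [ 0.17 -0.14 -2.3 ] 0.024 tool x [ 8.e-04  8.e-04 -1.e+00]
```

View pics/s18.png

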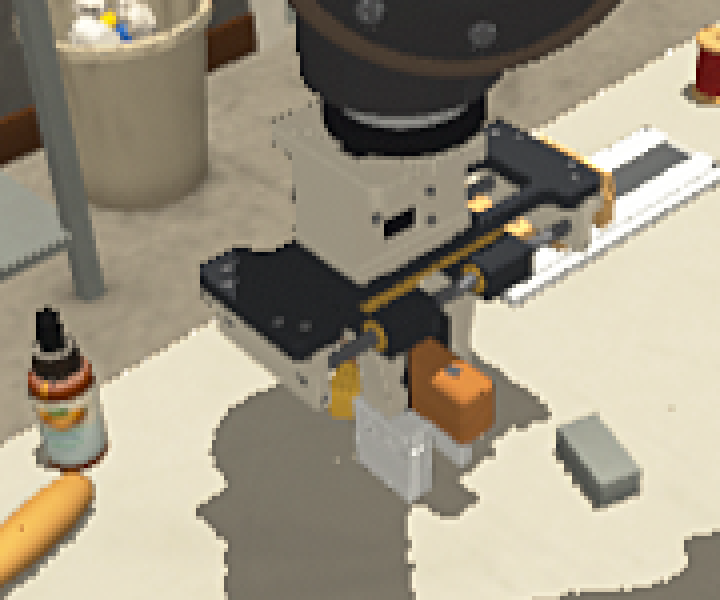

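>>> play_rows(steps=[{"gripper": 0.1, "tx": 0.04, "ty": 0, "tz": 0, "ax": 0, "ay": 0, "az": 0}, {"gripper": 0.1, "tx": 0.04, "ty": 0, "tz": 0, "ax": 0, "ay": 0, "az": 0}, {"gripper": 0.1, "tx": 0.04, "ty": 0, "tz": 0, "ax": 0, "ay": 0, "az": 0}, {"gripper": 0.1, "tx": 0.02, "ty": 0, "tz": 0, "ax": 0, "ay": 0, "az": 0}, {"gripper": 0.1, "tx": 0, "ty": 0, "tz": 0, "ax": 0, "ay": 0, "az": 0}])

```text
t: 22.57
eef_pos: [0.3849, 0.1599, 0.2303]
ee_rot: [-0.722, 1.571, -2.364]
force: [0.1, -0.1, -1.3]
width: 0.0239
```

>>> play_rows(steps=[{"gripper": 0.1, "tx": 0.02, "ty": 0, "tz": 0, "ax": 0, "ay": 0, "az": 0}, {"gripper": 0.1, "tx": 0.01, "ty": 0, "tz": 0, "ax": 0, "ay": 0, "az": 0}, {"gripper": 0.1, "tx": 0, "ty": 0, "tz": 0, "ax": 0, "ay": 0, "az": 0}])

```text
t: 22.82
eef_pos: [0.3849, 0.1599, 0.2296]
ee_rot: [-1.199, 1.571, -2.84]
force: [0.6, -0.2, -1.6]
width: 0.0238
```

>>> play_rows(steps=[{"gripper": 0.1, "tx": 0.02, "ty": 0, "tz": 0, "ax": 0, "ay": 0, "az": 0}, {"gripper": 0.1, "tx": 0, "ty": 0, "tz": 0, "ax": 0, "ay": 0, "az": 0}])

```text
t: 22.98
eef_pos: [0.385, 0.1599, 0.2294]
ee_rot: [0.835, 1.571, -0.806]
force: [-1.1, -0.6, 3.8]
width: 0.0237
```

```bash
python3 look2.py s19
```

```text
22.98 [0.385  0.1599 0.2294] -94.04 [-1.07 -0.64  3.8 ] 0.0237 tool x [ 1.e-04 -1.e-04 -1.e+00]
```

View pics/s19.png

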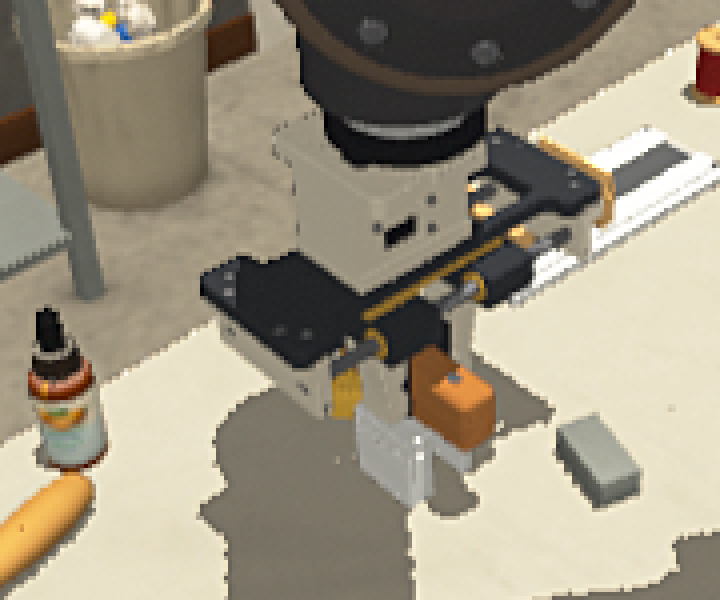

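Touchdown (force jumped +5 N). Release slowly and retreat.

>>> play_rows(steps=[{"gripper": 0.3, "tx": 0, "ty": 0, "tz": 0, "ax": 0, "ay": 0, "az": 0}, {"gripper": 0.4, "tx": 0, "ty": 0, "tz": 0, "ax": 0, "ay": 0, "az": 0}, {"gripper": 0.5, "tx": 0, "ty": 0, "tz": 0, "ax": 0, "ay": 0, "az": 0}, {"gripper": 0.6, "tx": 0, "ty": 0, "tz": 0, "ax": 0, "ay": 0, "az": 0}, {"gripper": 0.6, "tx": 0, "ty": 0, "tz": 0, "ax": 0, "ay": 0, "az": 0}, {"gripper": 0.6, "tx": 0, "ty": 0, "tz": 0, "ax": 0, "ay": 0, "az": 0}])

```text
t: 23.53
eef_pos: [0.3849, 0.1599, 0.2291]
ee_rot: [2.197, 1.571, 0.556]
force: [0.6, 0.3, 0.5]
width: 0.0511
```

>>> play_rows(steps=[{"gripper": 0.6, "tx": -0.2, "ty": 0, "tz": 0, "ax": 0, "ay": 0, "az": 0}, {"gripper": 0.6, "tx": -0.5, "ty": 0, "tz": 0, "ax": 0, "ay": 0, "az": 0}, {"gripper": 0.6, "tx": -0.8, "ty": 0, "tz": 0, "ax": 0, "ay": 0, "az": 0}, {"gripper": 0.6, "tx": -0.8, "ty": 0, "tz": 0, "ax": 0, "ay": 0, "az": 0}, {"gripper": 0.6, "tx": -0.8, "ty": 0, "tz": 0, "ax": 0, "ay": 0, "az": 0}, {"gripper": 0.6, "tx": -0.8, "ty": 0, "tz": 0, "ax": 0, "ay": 0, "az": 0}, {"gripper": 0.6, "tx": -0.4, "ty": 0, "tz": 0, "ax": 0, "ay": 0, "az": 0}, {"gripper": 0.6, "tx": 0, "ty": 0, "tz": 0, "ax": 0, "ay": 0, "az": 0}, {"gripper": 0.6, "tx": 0, "ty": 0, "tz": 0, "ax": 0, "ay": 0, "az": 0}])

```text
t: 24.28
eef_pos: [0.3849, 0.1599, 0.3372]
ee_rot: [2.599, 1.569, 0.957]
force: [0.1, 0.4, 0.1]
width: 0.0525
```

```bash
python3 look2.py s20; python3 ov7.py
```

```text
24.28 [0.3849 0.1599 0.3372] -94.06 [0.08 0.45 0.09] 0.0525 tool x [ 0.001   0.0014 -1.    ]
```

View pics/s20.png

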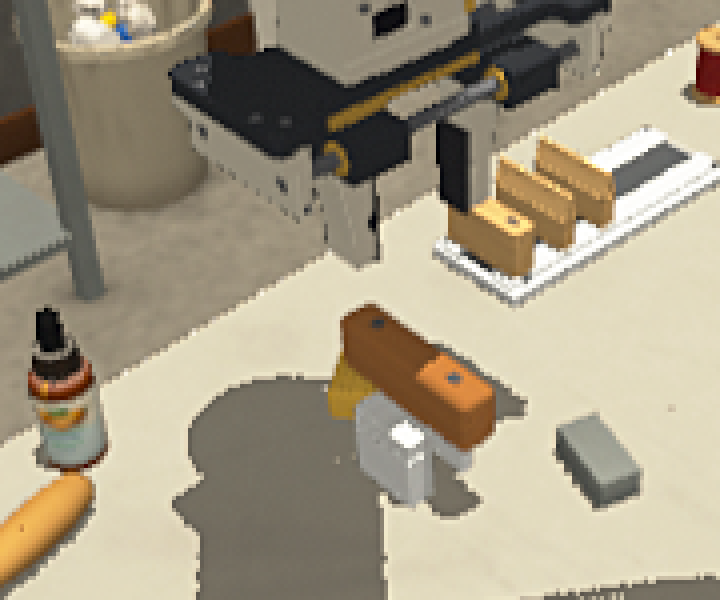

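View pics/o7.png

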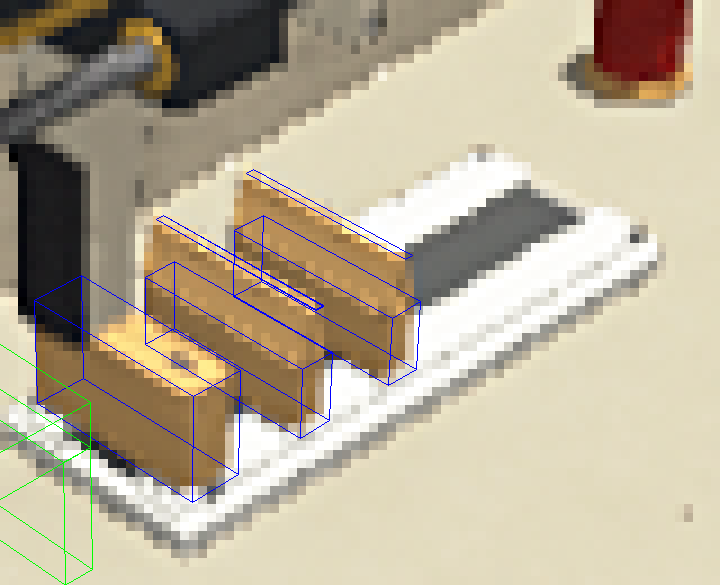

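```bash
python3 -c "
from station import job_done; print(job_done())"
```

```text
the job is handed in; nothing more can be done
None
```

Both dividers are set to about 25 mm gaps and the spacer stands free on the table near the rack. I handed the job in at about 24 s of the 67 s allowed; it reports no verdict.

- **Divider 1:** I drew it up until the thick leg pressed on the end stop. The wrist read about 9 N in total, of which about 4 N is the sliding force, and I held that for over 0.3 s.
- **Divider 2:** I drew it up until the thick leg pressed on divider 1. The wrist read about 7 N in total, which leaves roughly 3 N on divider 1. Contact came within 0.2 mm of the 37 mm spacing I had predicted, so divider 1 did not shift.
- **Spacer:** it is at about (0.385, 0.160), roughly 14 cm past the end-stop end of the rail. In the last picture it looked upright and clear of the rack.

**Last checks:** in the final picture, outlines of the dividers at +49 mm and +12 mm, and of the end stop, all fit with the same offset of about half a pixel (about 1 mm). The wax block and bottle looked unmoved by eye; the white thread reel was never near the arm, and I did not check it again at the end.

**Disagreements:**
- The two cameras differed by 2–4 mm on the rack and the handle.
- The first pictures could not show which leg was thick or how far off centre the handle sat. I settled both by looking again with the spacer lifted in the gripper, which put the handle about 1.7 mm off centre towards the thin leg.

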